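# Steady the sculpture cart on its jack leg

### The arm

A 6-joint arm with a two-finger parallel gripper is mounted at the origin on the work surface. World frame = base frame: x ahead of the robot, y to its left, z up, the work surface at z = 0. Lengths are in m, angles in degrees, forces in N, time in s.
With the tool pointing down it reaches from about 0.35 to 0.875 m from the base axis. Payload 4.2 kg.
Tool frame: the origin (TCP) lies at the very end of the fingers, on their centre line; the grasp point (between the pads) lies 19 mm behind it; z points along the fingers, y is the direction in which the jaws open and shut (so a half turn about z gives the same grasp; the last joint's range is limited). The gripper opens to 87 mm and grips with 3 to 60 N. Pads are 19 mm wide; open, the fingers measure 117 mm over their backs; the gripper's body (75 mm by 190 mm) begins 51 mm behind the grasp point.
Start: joints at [91.077, 22.042, 0.453, 0, -68.411, -14.817], TCP at [0.148, 0.607, 0.223] pointing down, gripper open.
Joint ranges: [-179.83, 179.83], [-69.29, 118.12], [-61.27, 80.66], [-181.25, 117.63], [-171.15, -9.14], [-177.46, 177.46]. Speed limits (degrees/s): [159.86, 159.86, 180, 180, 180, 180].

### API

Orientations are given as a 3x3 rotation matrix whose columns are the frame's x, y, z axes.
In Python, from station import r, imaging gives the robot as it stands. The module is installed in compiled form; this text tells all that it offers.
- The arm moves only by the tool move_arm, never from a script. Its argument "motion" is one flat list of numbers, 7 for each row, row after row: the shift along the tool's x, y, z in units of 40 mm (1.0 is 40 mm), then the turn, a rotation vector about the tool's x, y, z in units of 5 degrees (1.0 is 5 degrees), then the gripper's target within -1 to 1 (shut at 1, half-way at 0, fully open at -1). In form: [dx, dy, dz, wx, wy, wz, gripper, dx, dy, dz, wx, wy, wz, gripper, ...]. A call has 1 to 20 rows; each row is the pose to reach, as a shift and turn from the pose measured when the call began, along the tool's axes at that moment; what a row does not reach only later rows make up. A row lasts 1/12 s, in which the tool goes at most 41.7 mm and 7.16 degrees, less where a joint would pass 70% of its speed; a pose out of reach is approached as far as the arm can. A call with a gripper value outside its range is refused whole. The fingers move at their own pace and stop on an object; the grip force is fixed at half the most. Time passes only in rows, so rows that repeat a pose let the fingers close. It gives the time, the measured TCP pose, the force and the opening at its end, in the units of the state.
- r.sense(): the state, without advancing time (a new reading comes with each control period).
- imaging.capture(name): name is "side" or "top"; returns the picture (480x640x3 uint8, blue, green, red); there is no depth.
- imaging.camera_params(name): a dict with "intrinsics" (3x3 intrinsics, pixels), "world_from_camera" (4x4, takes a point from camera to world coordinates). Camera axes: x right, y down, z forward; pixel columns grow to the right and rows downward; lengths in m; the calibration is good to about 2 mm. A picture is of the moment at which its call begins. camera_params takes no time and is no camera call.
- r.finish_job(): hands the job in, once; it reports no verdict.
The state is a dict: "time_s": time; "joints": joint angles; "joint_velocities": joint speeds; "effort": joint torques, N m; "tcp_pos": TCP position; "ee_rot": TCP orientation; "wrist_force": force on the tool from outside, world axes, zero at the start; "moment": the same for the moment, N m; "gripper_width": opening from 0.0 (shut) to 1.0 (fully open).
Only numpy, scipy, OpenCV 4.12 (cv2) and the standard library are available. Lean on these libraries where they do the work, as an engineer would, in place of code of your own. Each camera call takes 0.05 s, during which the arm holds its last target.

### The job

Steady the loaded sculpture cart: lay the plywood paddle flat on the bench so that the jack's raised foot will stand wholly on the paddle's broad end, then wind the crank clockwise (seen from above) until the foot bears firmly on it. Tell by feel: stop when the crank has become about half to three-quarters heavier than it ran freely, before the cart's castors lift off the bench, then let go of the crank. Leave the tins, jars and tools around it where they are.

Things in the scene. Friction and masses are not known exactly. Their poses are not given: they have to be found in the camera images.
- cart: Sculpture cart, about 25 kg, does not roll: plywood deck 260 x 320 mm, top 107 mm high, teal frame, four black castors, stone plinth and cast crescent on it up to 287 mm high. A vertical jack stands at its nose. Origin on the bench under the jack leg's axis. +y points from the leg to the deck (which begins 75 mm from the axis), -y away from the nose to open bench, z up.
- under_foot (a point): Point on the bench straight below the centre of the jack's round steel foot (52 mm diameter, with a black rubber cushion that gives 1 mm per 30 N). At the start the foot's underside hangs 28 to 45 mm above the bench; its height is not reported. Open from the nose and both sides; the front castors come no nearer than 80 mm in cart x and 95 mm in cart y.
- gear_case (a point): Centre of the top of the jack's dark gear case, 200 mm above the bench, 62 x 105 mm, 32 mm high, on a 42 mm square zinc tube. Long side along the cart's y, from 33 mm on the nose side of the leg's axis to 73 mm on the deck side; bosses reach 208 mm. Friction holds the crank, so a hand that stops after a slow step feels about 2 N less than while turning (loaded or not); after a quick step still less.
- crank_axis (a point): Point on the crank's vertical axis, 260 mm above the bench, 40 mm from the leg's axis towards +y of the cart. Clockwise from above lowers the foot, 14 mm a turn (up to 2 turns and a half needed); it stays where left. Running free takes about 4.6 N at the knob along its circle; with the foot bearing this grows evenly over a quarter turn to 8.4 N, where the castors begin to lift. Well set: 7 to 8 N.
- knob_mid (a point): Middle of the crank's upright red knob, a cylinder 27 mm in diameter, 224 to 282 mm above the bench; this point is 260 mm high and 55 mm from the crank axis. The flat crank arm below it (18 mm wide) has its top 221 mm above the bench. The knob spins freely on its spindle, so a grip of fixed direction can lead it round the circle.
- chassis (a joint): How far the cart's nose is lifted, as an angle about its rear axle (rad): 0 with all castors on the bench; 0.004 is about 1 mm of lift at the front castors. The reading is too coarse to judge the load by.
- pad: Plywood spreader paddle, 18 mm thick, 0.22 kg, lying on the bench. Broad end 90 mm (x) by 80 mm (y); from it a handle tongue 28 mm wide runs along -x, from 45 to 156 mm from the origin (a good place to grip it, about 100 to 125 mm from the origin, is across the tongue). Origin: centre of the underside of the broad end; z up.
- wax_tin: Round tin with a yellow label, 80 mm diameter, 85 mm high; origin at the centre of its underside. Leave it alone.
- patina_jar: Amber jar with a black cap, 56 mm diameter, 80 mm high; origin at the centre of its underside. Leave it alone.
- mallet: Hammer lying on the bench, origin on the bench below its middle. Leave it alone.
There are look-alikes about, which are no part of the job. What is shaped like the pad but green is not meant.

How it is judged:
By the outcome, as a careful person would: the job done as asked, in the order asked, and still so for the second after the job is handed in, with the robot touching nothing.
It also fails if it takes over 72 s, if anything falls off the work surface, if the arm or the gripper's body presses on something with over 40 N, if the wrist force passes 120 N, or if a joint passes its speed limit or range.

## Working session

There is one attempt and no reset: what is moved stays moved. The work goes in short steps, Python scripts to look and compute and a tool call to move; the robot and the scene stay as the last step left them, time stands still between calls to the robot, and variables do not carry over. Pictures are saved under pics/ and viewed, and the job is handed in when it is done.

Besides the shell and the picture viewer there is one more tool, called after "Request:" as a command line: name --argument value ..., lists and objects as JSON in quotes. move_arm: Moves the arm, as the interface text tells. Its arguments: {"type":"object","properties":{"motion":{"type":"array","items":{"type":"number"}}},"required":["motion"]}

```bash
mkdir -p pics
python3 - <<'E'
from station import r, imaging
import cv2,numpy as np
for n in("side","top"):
    im=imaging.capture(n); cv2.imwrite(f"pics/{n}0.png",im)
    p=imaging.camera_params(n); print(n,np.round(p["intrinsics"],1).tolist(),np.round(p["world_from_camera"],3).tolist())
s=r.sense()
for k,v in s.items(): print(k,np.round(v,3).tolist())
E
```

```text
side [[440.9, 0.0, 319.6], [0.0, 440.9, 236.2], [0.0, 0.0, 1.0]] [[0.826, -0.28, 0.489, -0.169], [-0.564, -0.386, 0.73, -0.999], [-0.016, -0.879, -0.477, 0.799], [0.0, 0.0, 0.0, 1.0]]
top [[518.3, 0.0, 326.6], [0.0, 518.3, 240.2], [0.0, 0.0, 1.0]] [[0.024, -0.986, 0.162, 0.232], [-1.0, -0.026, -0.008, -0.014], [0.012, -0.162, -0.987, 1.714], [0.0, 0.0, 0.0, 1.0]]
time_s 0.1
joints [91.079, 22.088, 0.387, -0.025, -68.41, -14.814]
joint_velocities [0.019, -0.029, 0.11, 0.107, 0.022, 0.038]
effort [0.001, -39.169, 18.793, 4.232, 0.013, -0.0]
tcp_pos [0.148, 0.607, 0.222]
ee_rot [[0.971, -0.238, -0.0], [-0.238, -0.971, -0.002], [0.0, 0.002, -1.0]]
wrist_force [0.342, -0.239, 0.309]
moment [-0.016, 0.04, 0.018]
gripper_width 1.004
```

View pics/side0.png

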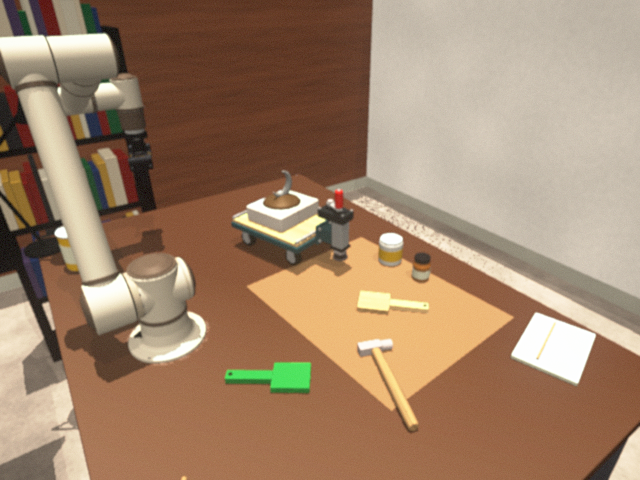

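View pics/top0.png

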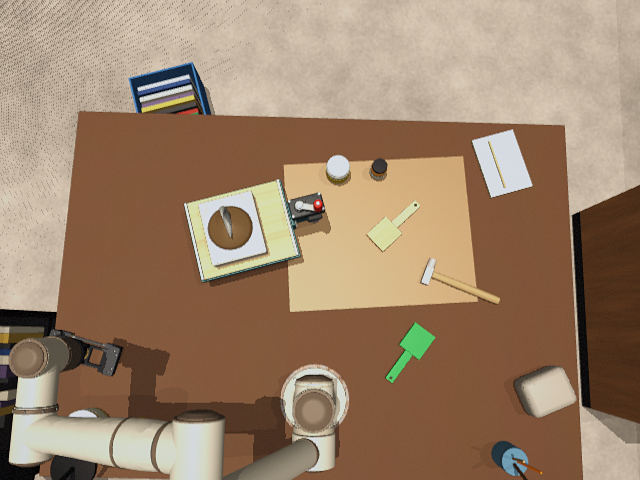

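```bash
cat > h.py <<'E'
import cv2,numpy as np
from station import r,imaging
def ray(n,uv):
    p=imaging.camera_params(n);K=np.array(p["intrinsics"]);T=np.array(p["world_from_camera"])
    d=T[:3,:3]@np.linalg.inv(K)@np.array([uv[0],uv[1],1.]);return T[:3,3],d
def onz(n,uv,z):
    o,d=ray(n,uv);return o+d*(z-o[2])/d[2]
def proj(n,P):
    p=imaging.camera_params(n);K=np.array(p["intrinsics"]);T=np.linalg.inv(np.array(p["world_from_camera"]))
    c=T[:3,:3]@np.array(P)+T[:3,3];u=K@c;return u[:2]/u[2]
def two(a,b):
    (o1,d1),(o2,d2)=ray("side",a),ray("top",b)
    A=np.stack([d1,-d2],1);t=np.linalg.lstsq(A,o2-o1,rcond=None)[0]
    p,q=o1+d1*t[0],o2+d2*t[1];return (p+q)/2,np.linalg.norm(p-q)
E
python3 - <<'E'
from h import *
s=cv2.imread("pics/side0.png");t=cv2.imread("pics/top0.png")
a=cv2.resize(s[160:320,220:440],None,fx=3.6,fy=3.6,interpolation=cv2.INTER_CUBIC);cv2.imwrite("pics/s_crop.png",a)
a=cv2.resize(t[150:290,180:440],None,fx=3,fy=3,interpolation=cv2.INTER_CUBIC);cv2.imwrite("pics/t_crop.png",a)
for n,im in(("side",s),("top",t)):
    hsv=cv2.cvtColor(im,cv2.COLOR_BGR2HSV)
    red=((hsv[...,0]<6)|(hsv[...,0]>174))&(hsv[...,1]>170)&(hsv[...,2]>120)
    nl,l,st,c=cv2.connectedComponentsWithStats(red.astype(np.uint8))
    print(n,[(st[i].tolist(),c[i].round(1).tolist()) for i in range(1,nl) if st[i,4]>15])
    for uv in ([(375,302),(410,306),(450,330),(300,290)] if n=="side" else [(384,234),(408,213),(430,230),(350,250)]): print(uv,hsv[uv[1],uv[0]])
E
```

```text
side [([335, 191, 8, 17, 117], [338.6, 199.0])]
(375, 302) [ 29  65 254]
(410, 306) [ 30  64 255]
(450, 330) [ 16 128 238]
(300, 290) [ 16 130 237]
top [([177, 108, 21, 6, 60], [188.2, 111.2]), ([314, 200, 8, 9, 41], [317.5, 203.8])]
(384, 234) [ 32  69 219]
(408, 213) [ 33  49 219]
(430, 230) [ 17 100 214]
(350, 250) [ 19  87 217]
```

View pics/s_crop.png

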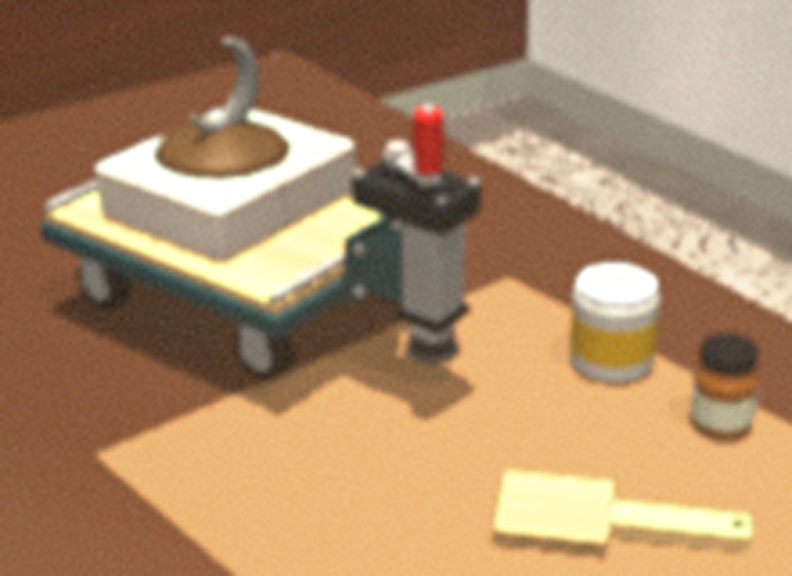

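View pics/t_crop.png

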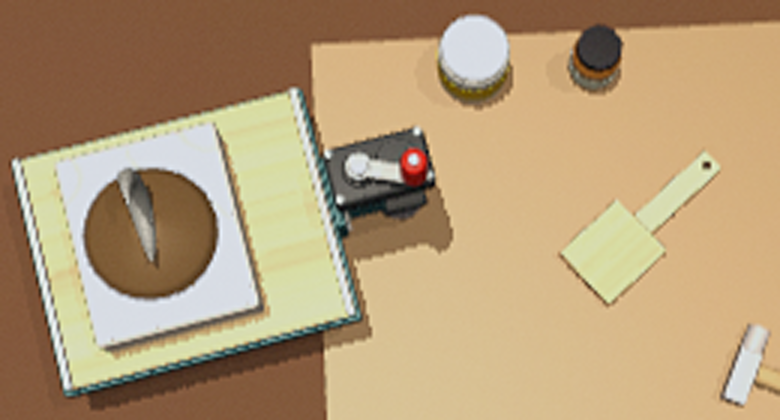

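Run:
```python
from h import *
print("knob two",two((338.6,199.0),(317.5,203.8)))
print("knob side z.253",onz("side",(338.6,199),.253),"top",onz("top",(317.5,203.8),.262))
C=[(279.7,180),(299.3,256),(185,203.3),(203.3,280)]
P=[onz("top",c,.107) for c in C];print(np.round(P,3))
print("front-len",np.linalg.norm(P[0]-P[1]),"rear",np.linalg.norm(P[2]-P[3]),"sides",np.linalg.norm(P[0]-P[2]),np.linalg.norm(P[1]-P[3]))
f=(P[0]+P[1])/2;b=(P[2]+P[3])/2;u=(b-f);u/=np.linalg.norm(u);print("carty",u,"yaw dir deg",np.degrees(np.arctan2(u[1],u[0])), "leg", f-u*.075)
# gear case corners top crop
G=[(328,153),(424,128),(434,182),(338,207)]
Q=[onz("top",(g[0]/3+180,g[1]/3+150),.2) for g in G];print("gear",np.round(Q,3), np.mean(Q,0))
# crank hub
print("hub",onz("top",(357/3+180,166/3+150),.225), onz("side",(398/3.6+220,152/3.6+160),.225))
for z in(.028,.035,.045):print("foot",z,onz("side",(432/3.6+220,352/3.6+160),z))
for n in("side","top"):
    im=cv2.imread(f"pics/{n}0.png");hsv=cv2.cvtColor(im,cv2.COLOR_BGR2HSV)
    m=((hsv[...,0]>=24)&(hsv[...,0]<=40)&(hsv[...,1]>30)&(hsv[...,2]>150)).astype(np.uint8)
    m=cv2.morphologyEx(m,cv2.MORPH_CLOSE,np.ones((3,3)))
    nl,l,st,c=cv2.connectedComponentsWithStats(m)
    for i in range(1,nl):
        if st[i,4]>200:
            cn=max(cv2.findContours((l==i).astype(np.uint8),cv2.RETR_EXTERNAL,cv2.CHAIN_APPROX_NONE)[0],key=cv2.contourArea)
            print(n,st[i],c[i])
            if st[i,4]>3000 or abs(c[i][1]-(305 if n=="side" else 225))>15: continue
            W=np.array([onz(n,q[0],.018)[:2] for q in cn])
            rc=cv2.minAreaRect((W*1000).astype(np.float32));print("rect",rc,np.round(cv2.boxPoints(rc)))
            X=cv2.fillPoly(np.zeros((480,640),np.uint8),[cn],1)
            ys,xs=np.nonzero(X);PT=np.array([onz(n,(x,y),.018)[:2] for x,y in zip(xs,ys)])
            # broad end: erode
            img=np.zeros((1000,1000),np.uint8); o=W.mean(0)-.25
            cv2.fillPoly(img,[((W-o)*2000).astype(np.int32)],255)
            b=cv2.morphologyEx(img,cv2.MORPH_OPEN,cv2.getStructuringElement(cv2.MORPH_ELLIPSE,(101,101)))
            cc=cv2.findContours(b,cv2.RETR_EXTERNAL,cv2.CHAIN_APPROX_NONE)[0][0]
            rr=cv2.minAreaRect(cc);print("broad c",np.array(rr[0])/2000+o,np.array(rr[1])/2,rr[2])
            t=cv2.subtract(img,cv2.dilate(b,np.ones((9,9))));k,ll,ss,cen=cv2.connectedComponentsWithStats(t)
            j=1+np.argmax(ss[1:,4]);tc=cen[j]/2000+o;print("tongue c",tc); d=np.array(rr[0])/2000+o-tc
            print("pad x yaw",np.degrees(np.arctan2(d[1],d[0])),"dist",np.linalg.norm(d))
```

```text
knob two (array([0.57748109, 0.00457192, 0.25159826]), np.float64(0.002066273422575135))
knob side z.253 [0.57444231 0.00217409 0.253     ] top [0.57592969 0.0039158  0.262     ]
[[0.687 0.129 0.107]
 [0.444 0.058 0.107]
 [0.603 0.425 0.107]
 [0.361 0.352 0.107]]
front-len 0.25348048829759334 rear 0.25225032124193264 sides 0.30847630058468445 0.3056686736695141
carty [-0.27199964  0.96229735  0.        ] yaw dir deg 105.7832916064157 leg [0.58604268 0.02125838 0.107     ]
gear [[ 0.597  0.089  0.2  ]
 [ 0.625 -0.006  0.2  ]
 [ 0.57  -0.017  0.2  ]
 [ 0.542  0.077  0.2  ]] [0.58361571 0.03582313 0.2       ]
hub [0.57858512 0.05863152 0.225     ] [0.57680528 0.04817977 0.225     ]
foot 0.028 [0.59265681 0.01715103 0.028     ]
foot 0.035 [0.58574609 0.00793036 0.035     ]
foot 0.045 [ 0.57587362 -0.00524202  0.045     ]
side [235 212  91  32 827] [286.57315599 227.83434099]
side [357 291  72  19 816] [385.89828431 301.25735294]
rect ((579.9769287109375, -256.11163330078125), (83.57488250732422, 200.6934814453125), 44.18367004394531) [[ 480. -213.]
 [ 620. -357.]
 [ 680. -299.]
 [ 540. -155.]]
broad c [ 0.54405556 -0.2199175 ] [79.72627258 97.08184814] 44.23609924316406
tongue c [ 0.613443   -0.29265208]
pad x yaw 133.65086956120112 dist 0.10052330846018005
top [142  95  53  18 230] [167.63043478 103.34782609]
top [ 187  181  111   98 3388] [248.80608028 229.04811098]
top [367 200  53  51 882] [390.20294785 227.72789116]
rect ((577.7481079101562, -255.08108520507812), (79.68392944335938, 198.13836669921875), 44.97423553466797) [[ 480. -213.]
 [ 620. -353.]
 [ 676. -297.]
 [ 536. -157.]]
broad c [ 0.54060904 -0.21942765] [77.78173828 94.75229645] 45.0
tongue c [ 0.60992798 -0.29138409]
pad x yaw 133.93045743938157 dist 0.09991418654409959
```

Run:
```python
from h import *
f=lambda x,y:(x/3+180,y/3+150)
g=lambda x,y:(x/3.6+220,y/3.6+160)
print("tin top",onz("top",f(474,49),.085),"side",onz("side",g(616,286),.085))
print("jar top",onz("top",f(598,46),.08),"side",onz("side",g(728,350),.08))
t=cv2.imread("pics/top0.png")
a=cv2.resize(t[300:460,0:220],None,fx=3.5,fy=3.5,interpolation=cv2.INTER_CUBIC);cv2.imwrite("pics/grip.png",a)
```

```text
tin top [ 0.74486043 -0.05737095  0.085     ] side [ 0.74473805 -0.06319159  0.085     ]
jar top [ 0.75362833 -0.19284143  0.08      ] side [ 0.75143176 -0.19882511  0.08      ]
```

View pics/grip.png

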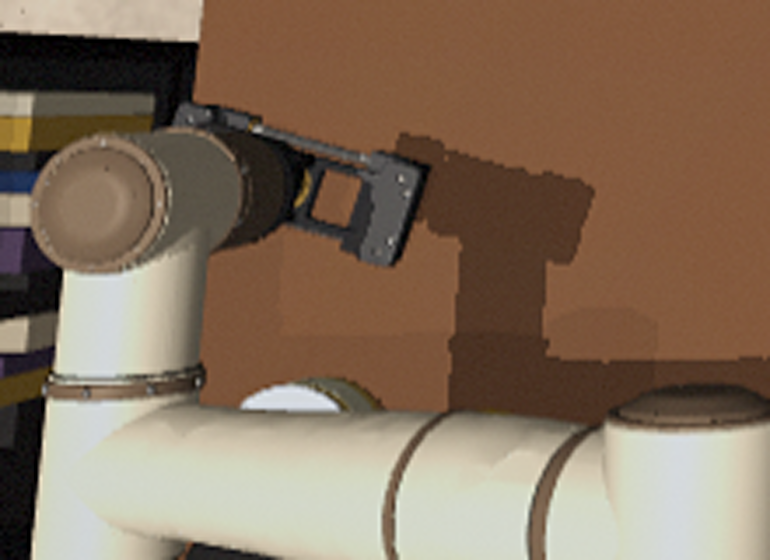

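Request:
move_arm --motion '[0,0,-4.5,0,0,0,-1,0,0,-4.5,0,0,0,-1,0,0,-4.5,0,0,0,-1,0,0,-4.5,0,0,0,-1,16.84,19.16,-4.5,0,0,6.34,-1,16.84,19.16,-4.5,0,0,6.34,-1,16.84,19.16,-4.5,0,0,6.34,-1,16.84,19.16,-4.5,0,0,6.34,-1,16.84,19.16,-4.5,0,0,6.34,-1,16.84,19.16,-4.5,0,0,6.34,-1,16.84,19.16,-4.5,0,0,6.34,-1,16.84,19.16,-4.5,0,0,6.34,-1,16.84,19.16,-4.5,0,0,6.34,-1,16.84,19.16,-4.5,0,0,6.34,-1,16.84,19.16,-4.5,0,0,6.34,-1,16.84,19.16,-4.5,0,0,6.34,-1,16.84,19.16,-4.5,0,0,6.34,-1,16.84,19.16,-4.5,0,0,6.34,-1,16.84,19.16,-4.5,0,0,6.34,-1,16.84,19.16,-4.5,0,0,6.34,-1]'

```text
time_s: 1.77
tcp_pos: [0.4569, 0.0139, 0.3983]
ee_rot: [[0.702, -0.713, -0.0], [-0.713, -0.702, -0.002], [0.001, 0.001, -1.0]]
wrist_force: [0.7, 1.7, -0.3]
gripper_width: 1.0
```

Request:
move_arm --motion '[8.42,2.57,3,0,0,0,-1,8.42,2.57,3,0,0,0,-1,8.42,2.57,3,0,0,0,-1,8.42,2.57,3,0,0,0,-1,8.42,2.57,3,0,0,0,-1,8.42,2.57,3,0,0,0,-1,8.42,2.57,3,0,0,0,-1,8.42,2.57,3,0,0,0,-1,8.42,2.57,3,0,0,0,-1,8.42,2.57,3,0,0,0,-1,8.42,2.57,7.5,0,0,0,-1,8.42,2.57,7.5,0,0,0,-1,8.42,2.57,7.5,0,0,0,-1,8.42,2.57,7.5,0,0,0,-1,8.42,2.57,7.5,0,0,0,-1,8.42,2.57,7.5,0,0,0,-1]'

```text
time_s: 3.1
tcp_pos: [0.6162, -0.2973, 0.0924]
ee_rot: [[0.701, -0.713, -0.012], [-0.713, -0.701, 0.002], [-0.01, 0.007, -1.0]]
wrist_force: [-0.6, 0.3, -0.0]
gripper_width: 0.998
```

```bash
cat >> h.py <<'E'
def delta(x,y,z,yawdeg=None):
    s=r.sense();R=np.array(s["ee_rot"]);d=np.array([x,y,z])-s["tcp_pos"];yaw=np.degrees(np.arctan2(R[1,0],R[0,0]))
    print("t",s["time_s"],"tcp",np.round(s["tcp_pos"],4),"yaw",yaw.round(2),"j6",np.round(s["joints"],1),"F",np.round(s["wrist_force"],1),"w",s["gripper_width"])
    o=R.T@d/.04; w=0 if yawdeg is None else -((yawdeg-yaw+180)%360-180)/5
    print("MOVE",np.round(o,2),"wz",round(w,2))
E
python3 - <<'E'
from h import *
delta(.62,-.298,.004,-45.5)
for n in("side","top"): cv2.imwrite(f"pics/{n}1.png",imaging.capture(n))
t=cv2.imread("pics/top1.png");s=cv2.imread("pics/side1.png")
a=np.hstack([cv2.resize(t[130:290,320:480],None,fx=2.5,fy=2.5),cv2.resize(s[220:380,330:490],None,fx=2.5,fy=2.5)]);cv2.imwrite("pics/c1.png",a)
E
```

```text
t 3.1 tcp [ 0.6162 -0.2973  0.0924] yaw -45.49 j6 [-12.2  34.    0.9   0.  -57.6  56.7] F [-0.6  0.3 -0. ] w 0.9975859136422524
MOVE [ 0.1  -0.07  2.21] wz 0.0
```

View pics/c1.png

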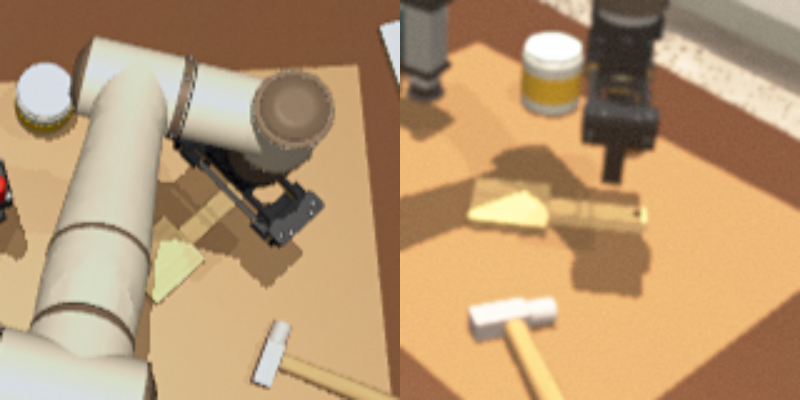

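View pics/side1.png

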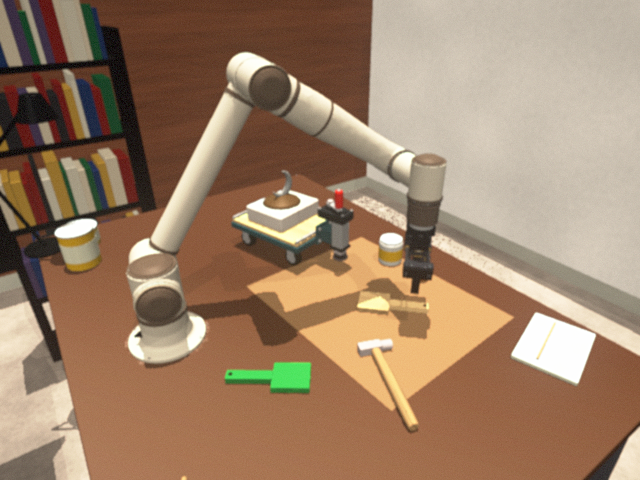

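View pics/top1.png

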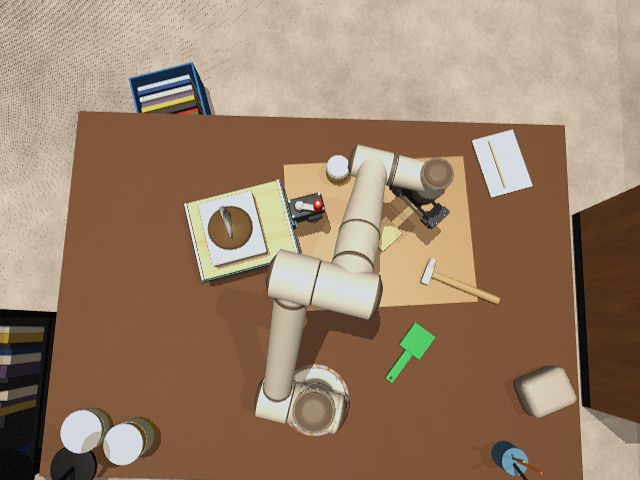

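Run:
```python
from h import *
print("cap",two((428,159),(437,172)))
# left wrist joint end: side brown-ish joint at (400,165)? 
print(two((405,165),(374,162)))
print("elbow cap ends",two((268,88),(380,290)), two((245,65),(272,278)))
```

```text
cap (array([ 0.62087602, -0.29752052,  0.45197855]), np.float64(0.0016971298176360061))
(array([ 0.67581836, -0.15255852,  0.38112799]), np.float64(0.022442167954395797))
elbow cap ends (array([ 0.29865415, -0.13120655,  0.63160243]), np.float64(0.020345301696030587)) (array([0.33210081, 0.08502558, 0.65211669]), np.float64(0.014944547305634557))
```

Request:
move_arm --motion '[0.1,-0.07,1,0,0,0,-1,0.1,-0.07,1.8,0,0,0,-1,0.1,-0.07,2.2,0,0,0,-1,0.1,-0.07,2.2,0,0,0,-1,0.1,-0.07,2.2,0,0,0,1,0.1,-0.07,2.2,0,0,0,1,0.1,-0.07,2.2,0,0,0,1,0.1,-0.07,2.2,0,0,0,1,0.1,-0.07,2.2,0,0,0,1,0.1,-0.07,2.2,0,0,0,1]'

```text
time_s: 4.03
tcp_pos: [0.6254, -0.3001, 0.012]
ee_rot: [[0.702, -0.712, 0.001], [-0.712, -0.702, -0.003], [0.003, 0.001, -1.0]]
wrist_force: [-0.1, -0.5, -0.6]
gripper_width: 0.627
```

Run:
```python
from h import *
delta(.412,-.161,.006,-135)
```

```text
t 4.0333 tcp [ 0.6254 -0.3001  0.012 ] yaw -45.41 j6 [-12.2  39.3  -2.2   0.2 -48.4  56.7] F [-0.1 -0.5 -0.6] w 0.6270225885931635
MOVE [-6.22  1.36  0.13] wz 17.92
```

Run:
```python
from h import *
delta(.62,-.298,.004,-45.5)
```

```text
t 4.0333 tcp [ 0.6254 -0.3001  0.012 ] yaw -45.41 j6 [-12.2  39.3  -2.2   0.2 -48.4  56.7] F [-0.1 -0.5 -0.6] w 0.6270225885931635
MOVE [-0.13  0.06  0.2 ] wz 0.02
```

Request:
move_arm --motion '[-0.1,0.06,0.2,0,0,0,1,-0.1,0.06,0.2,0,0,0,1,-0.1,0.06,0.2,0,0,0,1,-0.1,0.06,0.2,0,0,0,1,-0.1,0.06,0.2,0,0,0,1,-0.1,0.06,0.2,0,0,0,1,-0.1,0.06,0.2,0,0,0,1,-0.1,0.06,0.2,0,0,0,1]'

```text
time_s: 4.7
tcp_pos: [0.6209, -0.2988, 0.0038]
ee_rot: [[0.702, -0.712, 0.001], [-0.712, -0.702, -0.003], [0.002, 0.001, -1.0]]
wrist_force: [-0.6, -0.1, -1.0]
gripper_width: 0.318
```

Run:
```python
from h import *
delta(.412,-.161,.006,-135)
```

```text
t 4.7 tcp [ 0.6209 -0.2988  0.0038] yaw -45.41 j6 [-12.2  39.5  -3.2   0.2 -47.2  56.7] F [-0.6 -0.1 -1. ] w 0.31793463708456743
MOVE [-6.12  1.3  -0.07] wz 17.92
```

Request:
move_arm --motion '[0,0,0,0,0,0,1,0,0,-0.07,0,0,0,1,-0.36,0.08,-0.07,0,0,1.05,1,-0.72,0.15,-0.07,0,0,2.1,1,-1.08,0.23,-0.07,0,0,3.15,1,-1.44,0.31,-0.07,0,0,4.2,1,-1.8,0.38,-0.07,0,0,5.25,1,-2.16,0.46,-0.07,0,0,6.3,1,-2.52,0.54,-0.07,0,0,7.4,1,-2.88,0.61,-0.07,0,0,8.4,1,-3.24,0.69,-0.07,0,0,9.5,1,-3.6,0.76,-0.07,0,0,10.5,1,-3.96,0.84,-0.07,0,0,11.6,1,-4.32,0.92,-0.07,0,0,12.6,1,-4.68,1,-0.07,0,0,13.7,1,-5.04,1.07,-0.07,0,0,14.7,1,-5.4,1.15,-0.07,0,0,15.8,1,-5.76,1.22,-0.07,0,0,16.9,1,-6.12,1.3,-0.07,0,0,17.92,1,-6.12,1.3,-0.07,0,0,17.92,1]'

```text
time_s: 6.37
tcp_pos: [0.4082, -0.1602, 0.006]
ee_rot: [[-0.709, -0.705, -0.004], [-0.705, 0.709, -0.002], [0.004, 0.001, -1.0]]
wrist_force: [-2.5, 0.8, -2.5]
gripper_width: 0.317
```

Run:
```python
from h import *
delta(.412,-.161,.006,-135)
for n in("side","top"): cv2.imwrite(f"pics/{n}2.png",imaging.capture(n))
t=cv2.imread("pics/top2.png");s=cv2.imread("pics/side2.png")
a=np.hstack([cv2.resize(t[150:350,250:450],None,fx=2,fy=2),cv2.resize(s[180:380,260:460],None,fx=2,fy=2)]);cv2.imwrite("pics/c2.png",a)
```

```text
t 6.3667 tcp [ 0.4082 -0.1602  0.006 ] yaw -135.13 j6 [  0.   21.9 -40.1   0.2 -28.2 -45.4] F [-2.5  0.8 -2.5] w 0.31709188890315587
MOVE [-0.05 -0.08 -0.  ] wz -0.03
```

View pics/c2.png

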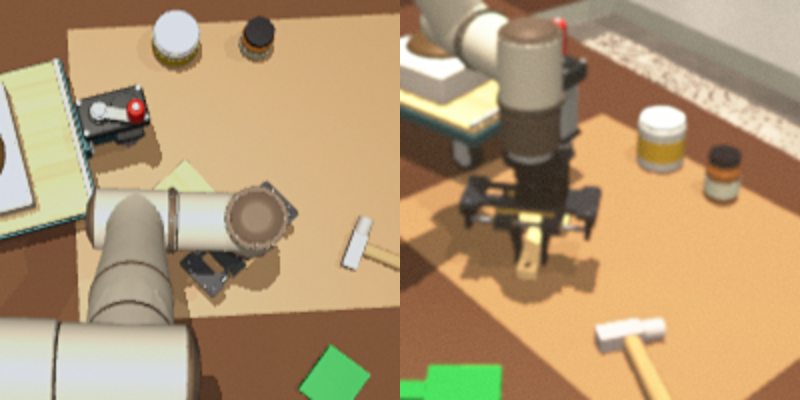

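Run:
```python
from h import *
print("corner",onz("top",(250+185/2,150+162/2),.021))
print("dome edge",onz("top",(180+217/3,150+232/3),.18),"cres",onz("top",(180+155/3,150+260/3),.22),onz("top",(180+128/3,150+172/3),.287))
print("link end top view",onz("top",(250+90/2,150+220/2),.3))
delta(.5885-.0801+.0,.0155-.0801,.006,-135)
```

```text
corner [ 0.54263739 -0.07866874  0.021     ]
dome edge [0.51751718 0.1987421  0.18      ] cres [0.48079832 0.25207028 0.22      ] [0.5525963  0.26991828 0.287     ]
link end top view [0.40715668 0.06089122 0.3       ]
t 6.4667 tcp [ 0.4122 -0.161   0.0064] yaw -134.86 j6 [ -0.   22.  -39.8   0.3 -28.1 -45.1] F [ 0.2 -0.1 -2.1] w 0.31675580490752614
MOVE [-3.4  -0.01  0.01] wz 0.03
```

Run:
```python
from h import *
im=imaging.capture("top");cv2.imwrite("pics/top3.png",im)
x0,y0=310,215
cr=cv2.resize(im[y0:y0+50,x0:x0+65],None,fx=12,fy=12,interpolation=cv2.INTER_CUBIC)
delta(.5,0,.006,-135)
s=r.sense();t=np.array(s["tcp_pos"]);a=np.radians(45.1)
c=t[:2]+.1133*np.array([np.cos(a),np.sin(a)])
R=np.array([[np.cos(a),-np.sin(a)],[np.sin(a),np.cos(a)]])
pts=[]
for q in [(45,40),(45,-40),(-45,-40),(-45,40)]:
    w=c+R@np.array(q)/1000;u=proj("top",[*w,.019]);pts.append(((u-[x0,y0]+.5)*12).astype(int))
cv2.polylines(cr,[np.array(pts)],True,(255,0,0),1);cv2.imwrite("pics/c3.png",cr)
```

```text
t 6.5167 tcp [ 0.413  -0.1611  0.0065] yaw -134.89 j6 [ -0.1  22.1 -39.7   0.3 -28.1 -45.1] F [ 0.6  0.2 -2.4] w 0.314262789594402
MOVE [-4.39  1.3   0.  ] wz 0.02
```

View pics/c3.png

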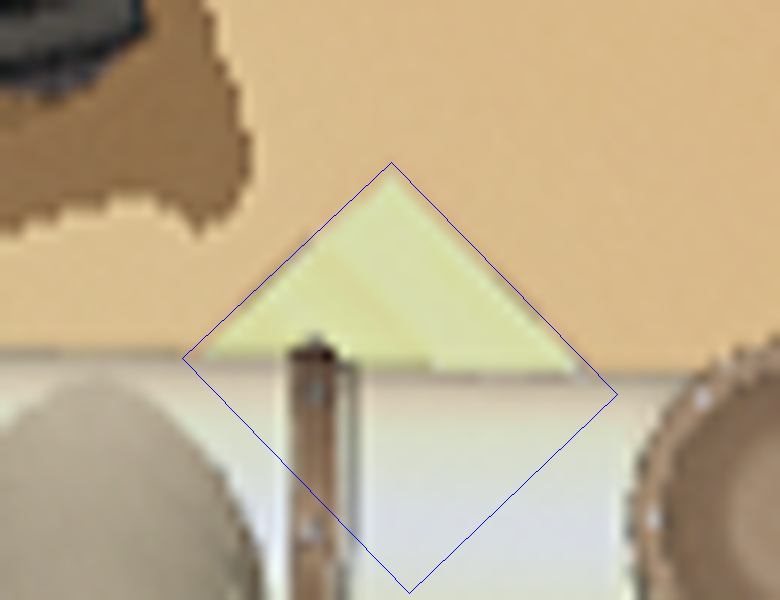

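Request:
move_arm --motion '[-0.3,0,0,0,0,0,1,-0.6,0,0,0,0,0,1,-0.9,0,0,0,0,0,1,-1.2,0,0,0,0,0,1,-1.5,0,0,0,0,0,1,-1.8,0,0,0,0,0,1,-2.1,0,0,0,0,0,1,-2.4,0,0,0,0,0,1,-2.7,0,0,0,0,0,1,-3,0,0,0,0,0,1,-3.3,0,0,0,0,0,1,-3.42,0,0,0,0,0,1,-3.42,0,0,0,0,0,1,-3.42,0,0,0,0,0,1]'

```text
time_s: 7.68
tcp_pos: [0.5092, -0.0641, 0.0062]
ee_rot: [[-0.706, -0.709, 0.001], [-0.709, 0.706, -0.003], [0.001, -0.003, -1.0]]
wrist_force: [-0.7, -0.6, -2.7]
gripper_width: 0.322
```

Run:
```python
from h import *
delta(.510,-.0645,.004,-135)
for n in("side","top"): cv2.imwrite(f"pics/{n}4.png",imaging.capture(n))
t=cv2.imread("pics/top4.png");s=cv2.imread("pics/side4.png")
a=np.hstack([cv2.resize(t[150:300,250:400],None,fx=2.66,fy=2.66),cv2.resize(s[170:290,290:410],None,fx=3.325,fy=3.325)]);cv2.imwrite("pics/c4.png",a)
```

```text
t 7.6833 tcp [ 0.5092 -0.0641  0.0062] yaw -134.89 j6 [ 11.1  26.8 -29.9   0.3 -33.3 -56.2] F [-0.7 -0.6 -2.7] w 0.3217805824142426
MOVE [-0.01 -0.02  0.05] wz 0.02
```

View pics/c4.png

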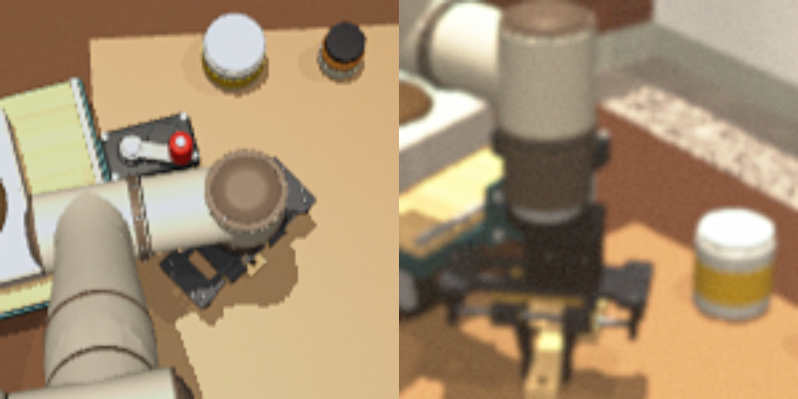

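Request:
move_arm --motion '[0,0,0.06,0,0,0,1,0,0,0.06,0,0,0,1,0,0,0.06,0,0,0,-1,0,0,0.06,0,0,0,-1,0,0,0.06,0,0,0,-1,0,0,0.06,0,0,0,-1,0,0,0.06,0,0,0,-1,0,0,0.06,0,0,0,-1,0,0,-0.4,0,0,0,-1,0,0,-0.9,0,0,0,-1,0,0,-1.7,0,0,0,-1,0,0,-2.6,0,0,0,-1,0,0,-3.5,0,0,0,-1,2.5,0,-5,0,0,0,-1,4,0,-6.5,0,0,0,-1,4,2,-7.5,0,0,0,-1,4,3,-7.5,0,0,0,-1,4,3,-7.5,0,0,0,-1]'

```text
time_s: 9.28
tcp_pos: [0.3608, -0.1024, 0.2704]
ee_rot: [[-0.708, -0.707, 0.001], [-0.707, 0.708, -0.003], [0.001, -0.003, -1.0]]
wrist_force: [0.9, 1.1, 0.5]
gripper_width: 0.998
```

Run:
```python
from h import *
delta(.577,.002,.35)
for n in("side","top"): cv2.imwrite(f"pics/{n}5.png",imaging.capture(n))
t=cv2.imread("pics/top5.png");s=cv2.imread("pics/side5.png")
a=np.hstack([cv2.resize(t[170:270,260:360],None,fx=4,fy=4,interpolation=cv2.INTER_CUBIC),cv2.resize(s[180:280,290:390],None,fx=4,fy=4,interpolation=cv2.INTER_CUBIC)]);cv2.imwrite("pics/c5.png",a)
```

```text
t 9.2833 tcp [ 0.3608 -0.1024  0.2704] yaw -135.04 j6 [  9.5  -5.8 -26.1   0.2 -69.7 -54.6] F [0.9 1.1 0.5] w 0.9984277280289077
MOVE [-5.67 -1.98 -1.99] wz 0
```

View pics/c5.png

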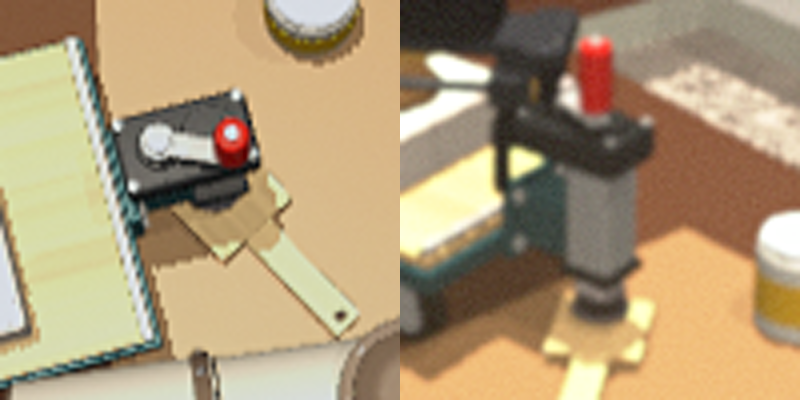

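View pics/top5.png

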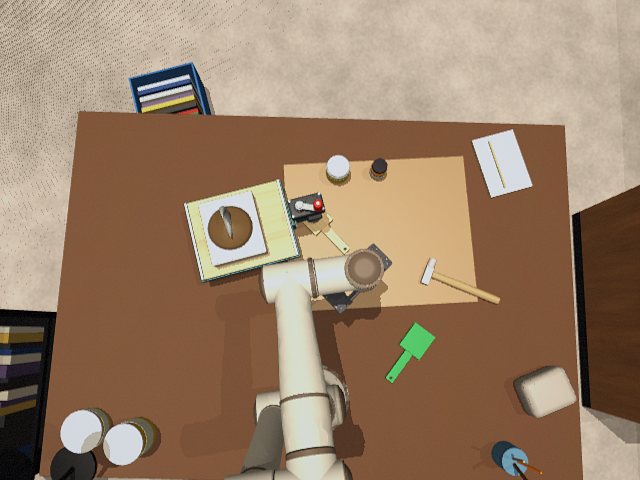

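Run:
```python
from h import *
e=onz("top",(260+343/4-.5,170+327/4-.5),.018);print("tongue end",e,"origin",e[:2]+.156*np.array([.708,.706]))
t=cv2.imread("pics/top5.png");s=cv2.imread("pics/side5.png")
out=[]
c=np.array([.5875,.0155]);a=np.radians(45.1);R=np.array([[np.cos(a),-np.sin(a)],[np.sin(a),np.cos(a)]])
leg=np.array([.5885,.0155])
for n,im,x0,y0 in(("top",t,285,195),("side",s,315,230)):
    cr=cv2.resize(im[y0:y0+66,x0:x0+66],None,fx=6,fy=6,interpolation=cv2.INTER_CUBIC)
    P=lambda w,z:((proj(n,[*w,z])-[x0,y0]+.5)*6).astype(int)
    cv2.polylines(cr,[np.array([P(c+R@np.array(q)/1000,.018) for q in [(45,40),(45,-40),(-45,-40),(-45,-14),(-156,-14),(-156,14),(-45,14),(-45,40)]])],True,(255,0,0),1)
    for z,col in((.032,(0,0,255)),(.042,(0,160,0))):
        cv2.polylines(cr,[np.array([P(leg+.026*np.array([np.cos(k),np.sin(k)]),z) for k in np.linspace(0,6.28,40)])],True,col,1)
    out.append(cr)
cv2.imwrite("pics/c6.png",np.hstack(out))
```

```text
tongue end [ 0.4754081  -0.08919536  0.018     ] origin [0.5858561  0.02094064]
```

View pics/c6.png

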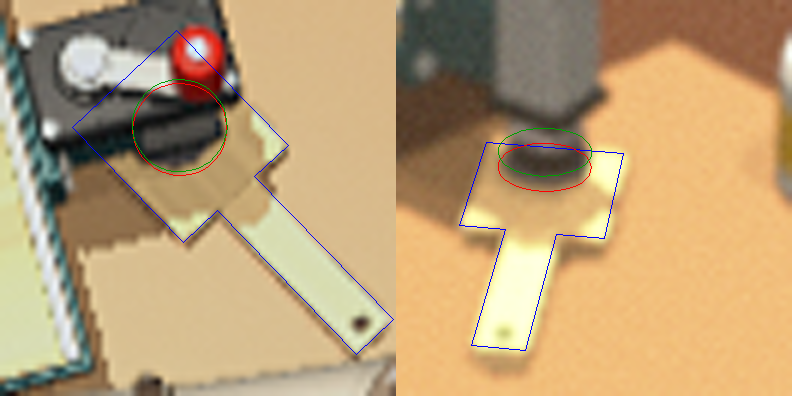

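Run:
```python
from h import *
t=cv2.imread("pics/top5.png")
ims=[t,cv2.imread("pics/top0.png")]
x0,y0=285,190
cv2.imwrite("pics/c7.png",np.hstack([cv2.resize(i[y0:y0+36,x0:x0+40],None,fx=10,fy=10,interpolation=cv2.INTER_CUBIC) for i in ims]))
```

```text
(no output)
```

View pics/c7.png

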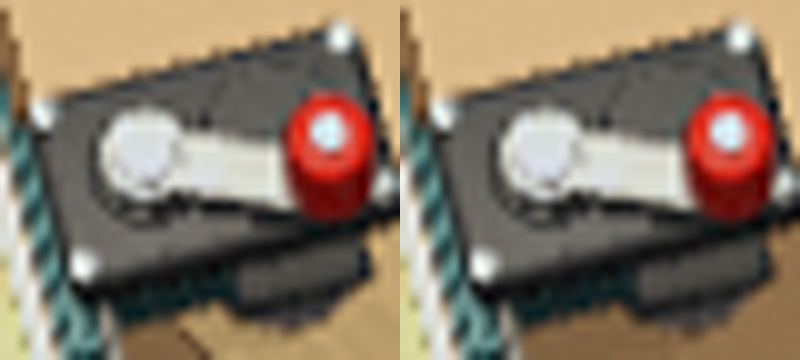

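Run:
```python
from h import *
k=onz("top",(317.3,202.8),.282);print("knob",k)
for z in(.222,.23,.236):
    h=onz("top",(298.7,204.5),z);d=k-h;print("hub",z,h,np.linalg.norm(d[:2]),np.degrees(np.arctan2(d[1],d[0])))
# gear corners bolts
B=[onz("top",(285+x/10-.5,190+y/10-.5),.206)for x,y in[(342,37),(385,185),(85,265),(45,112)]];B=np.array(B);print(B,B.mean(0))
v=(B[2]+B[3]-B[0]-B[1])[:2];v/=np.linalg.norm(v);print(v, B.mean(0)[:2]+v*.02,"leg",B.mean(0)[:2]-v*.02)
delta(k[0],k[1],.34)
```

```text
knob [0.57408516 0.00431924 0.282     ]
hub 0.222 [0.58177488 0.05974385 0.222     ] 0.055955515073226075 -97.89890597131644
hub 0.23 [0.57990153 0.05935036 0.23      ] 0.05533764430278774 -96.0333247900037
hub 0.236 [0.57849651 0.05905524 0.236     ] 0.054913483462527085 -94.60769293383429
[[ 0.62177936  0.00188866  0.206     ]
 [ 0.57680446 -0.01212873  0.206     ]
 [ 0.55009071  0.07627951  0.206     ]
 [ 0.59634912  0.08982284  0.206     ]] [0.58625591 0.03896557 0.206     ]
[-0.28356028  0.95895441] [0.58058471 0.05814466] leg [0.59192712 0.01978648]
t 9.3833 tcp [ 0.3604 -0.102   0.2739] yaw -134.89 j6 [  9.6  -6.3 -26.    0.2 -69.7 -54.6] F [ 1.1 -0.1 -0.3] w 0.994026129240187
MOVE [-5.66 -1.92 -1.6 ] wz 0
```

Request:
move_arm --motion '[-1,-0.3,-1.6,0,0,0,-1,-2,-0.65,-1.6,0,0,0,-1,-3,-1,-1.6,0,0,0,-1,-4,-1.35,-1.6,0,0,0,-1,-5,-1.7,-1.6,0,0,0,-1,-5.66,-1.93,-1.6,0,0,0,-1,-5.66,-1.93,-1.6,0,0,0,-1,-5.66,-1.93,-1.6,0,0,0,-1]'

```text
time_s: 10.05
tcp_pos: [0.577, 0.0058, 0.3368]
ee_rot: [[-0.705, -0.709, 0.007], [-0.71, 0.705, -0.002], [-0.003, -0.007, -1.0]]
wrist_force: [-0.6, 0.0, -0.5]
gripper_width: 1.001
```

Run:
```python
from h import *
delta(.5745,.0035,.241,-135)
```

```text
t 10.05 tcp [0.577  0.0058 0.3368] yaw -134.8 j6 [ 16.8  13.9   4.8   0.3 -80.6 -61.6] F [-0.6  0.  -0.5] w 1.001211011251987
MOVE [0.09 0.02 2.39] wz 0.04
```

Request:
move_arm --motion '[0.08,0.02,0.6,0,0,0,-1,0.08,0.02,1.2,0,0,0,-1,0.08,0.02,1.8,0,0,0,-1,0.08,0.02,2.3,0,0,0,-1,0.08,0.02,2.39,0,0,0,-1,0.08,0.02,2.39,0,0,0,-1,0.08,0.02,2.39,0,0,0,-1]'

```text
time_s: 10.63
tcp_pos: [0.5752, 0.0036, 0.2424]
ee_rot: [[-0.705, -0.71, 0.009], [-0.71, 0.705, -0.003], [-0.004, -0.008, -1.0]]
wrist_force: [0.1, 0.0, 1.7]
gripper_width: 0.997
```

Run:
```python
from h import *
delta(.5745,.0035,.241,-135)
for n in("side",): cv2.imwrite(f"pics/{n}8.png",imaging.capture(n))
s=cv2.imread("pics/side8.png")
cv2.imwrite("pics/c8.png",cv2.resize(s[150:250,290:390],None,fx=5,fy=5,interpolation=cv2.INTER_CUBIC))
```

```text
t 10.6333 tcp [0.5752 0.0036 0.2424] yaw -134.8 j6 [ 16.6  16.2  -5.4   0.3 -68.  -61.6] F [0.1 0.  1.7] w 0.9970608979580838
MOVE [0.01 0.01 0.03] wz 0.04
```

View pics/c8.png

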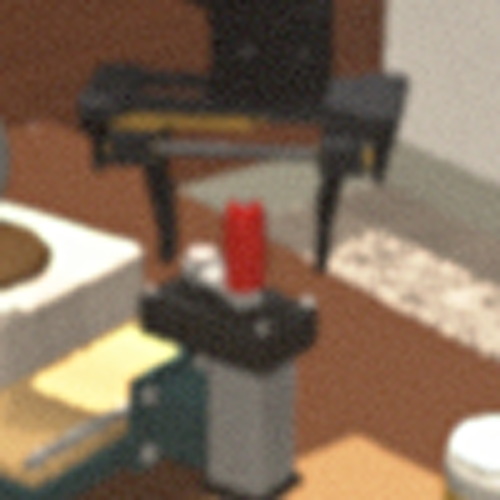

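Request:
move_arm --motion '[0,0,0.03,0,0,0,1,0,0,0.03,0,0,0,1,0,0,0.03,0,0,0,1,0,0,0.03,0,0,0,1,0,0,0.03,0,0,0,1,0,0,0.03,0,0,0,1,0,0,0.03,0,0,0,1,0,0,0.03,0,0,0,1,0,0,0.03,0,0,0,1,0,0,0.03,0,0,0,1,0,0,0.03,0,0,0,1,0,0,0.03,0,0,0,1,0,0,0.03,0,0,0,1,0,0,0.03,0,0,0,1,0,0,0.03,0,0,0,1,0,0,0.03,0,0,0,1]'

```text
time_s: 12.02
tcp_pos: [0.5753, 0.004, 0.2416]
ee_rot: [[-0.704, -0.71, 0.009], [-0.71, 0.704, -0.002], [-0.005, -0.008, -1.0]]
wrist_force: [-1.7, 3.7, 1.7]
gripper_width: 0.3
```

Run:
```python
from h import *
delta(.5745,.0035,.241,-135)
print(r.sense()["wrist_force"],r.sense()["moment"])
```

```text
t 12.0167 tcp [0.5753 0.004  0.2416] yaw -134.79 j6 [ 16.7  16.2  -5.5   0.3 -67.8 -61.6] F [-1.7  3.7  1.7] w 0.2997667687372425
MOVE [0.02 0.   0.02] wz 0.04
[-1.74189795  3.74365849  1.74730806] [1.14146884 0.6980251  0.00441692]
```

```bash
cat >> h.py <<'E'
def arc(C,step,n,hold=0,z=.241,rad=.055,th=None):
    s=r.sense();R=np.array(s["ee_rot"]);p=np.array(s["tcp_pos"]);C=np.array(C)
    d=p[:2]-C
    t0=np.degrees(np.arctan2(d[1],d[0])) if th is None else th
    f=np.array(s["wrist_force"])[:2];a=np.radians(t0);er=np.array([np.cos(a),np.sin(a)]);et=np.array([np.sin(a),-np.cos(a)])
    print("t",round(s["time_s"],2),"th",t0.round(1),"r",np.linalg.norm(d).round(4),"z",p[2].round(4),"Frad",(f@er).round(2),"Ftan(cw)",(f@et).round(2),"Fz",round(s["wrist_force"][2],2),"w",round(s["gripper_width"],3),"j",np.round(s["joints"],0))
    rows=[]
    for k in list(range(1,n+1))+[n]*hold:
        a=np.radians(t0-step*k);T=np.array([C[0]+rad*np.cos(a),C[1]+rad*np.sin(a),z])
        o=R.T@(T-p)/.04;rows+= [*np.round(o,2),0,0,0,1]
    print("[" + ", ".join(f"{v:g}" for v in rows)+"]")
E
python3 - <<'E'
from h import *
arc((.5801,.0588),4,15)
E
```

```text
t 12.02 th -95.0 r 0.055 z 0.2416 Frad -3.58 Ftan(cw) 2.06 Fz 1.75 w 0.3 j [ 17.  16.  -5.   0. -68. -62.]
[0.06, 0.08, 0.02, 0, 0, 0, 1, 0.11, 0.16, 0.01, 0, 0, 0, 1, 0.16, 0.24, 0.01, 0, 0, 0, 1, 0.2, 0.33, 0.01, 0, 0, 0, 1, 0.24, 0.41, 0.01, 0, 0, 0, 1, 0.27, 0.51, 0.01, 0, 0, 0, 1, 0.29, 0.6, 0.01, 0, 0, 0, 1, 0.31, 0.69, 0.01, 0, 0, 0, 1, 0.32, 0.79, 0.01, 0, 0, 0, 1, 0.32, 0.88, 0.01, 0, 0, 0, 1, 0.31, 0.98, 0.01, 0, 0, 0, 1, 0.3, 1.08, 0.01, 0, 0, 0, 1, 0.29, 1.17, 0.01, 0, 0, 0, 1, 0.26, 1.26, 0, 0, 0, 0, 1, 0.23, 1.35, 0, 0, 0, 0, 1]
```

Request:
move_arm --motion '[0.06,0.08,0.02,0,0,0,1,0.11,0.16,0.01,0,0,0,1,0.16,0.24,0.01,0,0,0,1,0.2,0.33,0.01,0,0,0,1,0.24,0.41,0.01,0,0,0,1,0.27,0.51,0.01,0,0,0,1,0.29,0.6,0.01,0,0,0,1,0.31,0.69,0.01,0,0,0,1,0.32,0.79,0.01,0,0,0,1,0.32,0.88,0.01,0,0,0,1]'

```text
time_s: 12.85
tcp_pos: [0.5427, 0.0203, 0.2417]
ee_rot: [[-0.704, -0.71, 0.014], [-0.71, 0.704, -0.001], [-0.009, -0.011, -1.0]]
wrist_force: [6.9, 0.2, -1.1]
gripper_width: 0.298
```

Run:
```python
from h import *
arc((.5801,.0588),4,18)
```

```text
t 12.85 th -134.2 r 0.0537 z 0.2417 Frad -4.96 Ftan(cw) -4.77 Fz -1.07 w 0.298 j [ 19.  13. -10.   0. -66. -64.]
[0.03, 0.1, 0.02, 0, 0, 0, 1, 0.02, 0.19, 0.01, 0, 0, 0, 1, 0, 0.29, 0.01, 0, 0, 0, 1, -0.02, 0.38, 0.01, 0, 0, 0, 1, -0.05, 0.47, 0.01, 0, 0, 0, 1, -0.08, 0.56, 0.01, 0, 0, 0, 1, -0.12, 0.65, 0.01, 0, 0, 0, 1, -0.17, 0.73, 0.01, 0, 0, 0, 1, -0.22, 0.81, 0.01, 0, 0, 0, 1, -0.28, 0.89, 0.01, 0, 0, 0, 1, -0.34, 0.96, 0.01, 0, 0, 0, 1, -0.41, 1.03, 0.01, 0, 0, 0, 1, -0.49, 1.09, 0.01, 0, 0, 0, 1, -0.56, 1.15, 0.01, 0, 0, 0, 1, -0.64, 1.2, 0.01, 0, 0, 0, 1, -0.73, 1.24, 0.01, 0, 0, 0, 1, -0.82, 1.28, 0.01, 0, 0, 0, 1, -0.9, 1.32, 0.01, 0, 0, 0, 1]
```

Run:
```python
from h import *
arc((.581,.0598),4.5,18)
```

```text
t 12.85 th -134.1 r 0.0551 z 0.2417 Frad -4.95 Ftan(cw) -4.77 Fz -1.07 w 0.298 j [ 19.  13. -10.   0. -66. -64.]
[-0, 0.11, 0.02, 0, 0, 0, 1, -0.02, 0.22, 0.01, 0, 0, 0, 1, -0.04, 0.32, 0.01, 0, 0, 0, 1, -0.06, 0.43, 0.01, 0, 0, 0, 1, -0.1, 0.53, 0.01, 0, 0, 0, 1, -0.14, 0.63, 0.01, 0, 0, 0, 1, -0.2, 0.72, 0.01, 0, 0, 0, 1, -0.26, 0.81, 0.01, 0, 0, 0, 1, -0.32, 0.9, 0.01, 0, 0, 0, 1, -0.39, 0.98, 0.01, 0, 0, 0, 1, -0.47, 1.05, 0.01, 0, 0, 0, 1, -0.56, 1.12, 0.01, 0, 0, 0, 1, -0.65, 1.18, 0.01, 0, 0, 0, 1, -0.74, 1.23, 0.01, 0, 0, 0, 1, -0.84, 1.28, 0.01, 0, 0, 0, 1, -0.94, 1.32, 0.01, 0, 0, 0, 1, -1.04, 1.35, 0.01, 0, 0, 0, 1, -1.15, 1.37, 0.01, 0, 0, 0, 1]
```

Request:
move_arm --motion '[0,0.11,0.02,0,0,0,1,-0.02,0.22,0.01,0,0,0,1,-0.04,0.32,0.01,0,0,0,1,-0.06,0.43,0.01,0,0,0,1,-0.1,0.53,0.01,0,0,0,1,-0.14,0.63,0.01,0,0,0,1,-0.2,0.72,0.01,0,0,0,1,-0.26,0.81,0.01,0,0,0,1,-0.32,0.9,0.01,0,0,0,1,-0.39,0.98,0.01,0,0,0,1,-0.47,1.05,0.01,0,0,0,1,-0.56,1.12,0.01,0,0,0,1,-0.65,1.18,0.01,0,0,0,1,-0.74,1.23,0.01,0,0,0,1,-0.84,1.28,0.01,0,0,0,1,-0.94,1.32,0.01,0,0,0,1,-1.04,1.35,0.01,0,0,0,1,-1.15,1.37,0.01,0,0,0,1]'

```text
time_s: 14.35
tcp_pos: [0.5358, 0.0887, 0.2416]
ee_rot: [[-0.705, -0.71, 0.013], [-0.71, 0.704, -0.007], [-0.005, -0.014, -1.0]]
wrist_force: [3.3, -8.1, 1.4]
gripper_width: 0.302
```

Run:
```python
from h import *
arc((.581,.0598),4.5,20)
```

```text
t 14.35 th 147.4 r 0.0537 z 0.2416 Frad -7.1 Ftan(cw) -5.04 Fz 1.44 w 0.302 j [ 27.  13. -10.   1. -66. -72.]
[-0.1, 0.05, 0.01, 0, 0, 0, 1, -0.21, 0.06, 0.01, 0, 0, 0, 1, -0.31, 0.06, 0.02, 0, 0, 0, 1, -0.42, 0.06, 0.02, 0, 0, 0, 1, -0.53, 0.04, 0.02, 0, 0, 0, 1, -0.63, 0.02, 0.02, 0, 0, 0, 1, -0.74, -0.01, 0.02, 0, 0, 0, 1, -0.84, -0.05, 0.02, 0, 0, 0, 1, -0.94, -0.1, 0.02, 0, 0, 0, 1, -1.03, -0.16, 0.02, 0, 0, 0, 1, -1.12, -0.22, 0.02, 0, 0, 0, 1, -1.2, -0.29, 0.02, 0, 0, 0, 1, -1.28, -0.36, 0.03, 0, 0, 0, 1, -1.35, -0.44, 0.03, 0, 0, 0, 1, -1.41, -0.53, 0.03, 0, 0, 0, 1, -1.47, -0.62, 0.03, 0, 0, 0, 1, -1.52, -0.72, 0.03, 0, 0, 0, 1, -1.57, -0.82, 0.03, 0, 0, 0, 1, -1.6, -0.92, 0.03, 0, 0, 0, 1, -1.63, -1.02, 0.04, 0, 0, 0, 1]
```

```bash
cat > fit.py <<'E'
from h import *
from scipy.optimize import least_squares
def fit(P):
    P=np.array(P);q=least_squares(lambda c:np.linalg.norm(P-c,axis=1)-.055,[.58,.059]);return q.x,q.fun
E
python3 - <<'E'
from fit import *
P=[(.5753,.004),(.5427,.0203),(.5358,.0887)]
c,e=fit(P);print(c,e)
arc(c,4.5,20)
E
```

```text
[0.58196359 0.05869013] [ 9.45853666e-05 -8.70570538e-05  6.05992058e-05]
t 14.35 th 147.0 r 0.0551 z 0.2416 Frad -7.13 Ftan(cw) -4.98 Fz 1.44 w 0.302 j [ 27.  13. -10.   1. -66. -72.]
[-0.11, 0.02, 0.01, 0, 0, 0, 1, -0.21, 0.02, 0.02, 0, 0, 0, 1, -0.32, 0.03, 0.02, 0, 0, 0, 1, -0.43, 0.02, 0.02, 0, 0, 0, 1, -0.54, 0, 0.02, 0, 0, 0, 1, -0.64, -0.02, 0.02, 0, 0, 0, 1, -0.75, -0.05, 0.02, 0, 0, 0, 1, -0.85, -0.09, 0.02, 0, 0, 0, 1, -0.94, -0.14, 0.02, 0, 0, 0, 1, -1.03, -0.2, 0.02, 0, 0, 0, 1, -1.12, -0.26, 0.02, 0, 0, 0, 1, -1.2, -0.33, 0.02, 0, 0, 0, 1, -1.28, -0.41, 0.03, 0, 0, 0, 1, -1.35, -0.49, 0.03, 0, 0, 0, 1, -1.42, -0.57, 0.03, 0, 0, 0, 1, -1.47, -0.67, 0.03, 0, 0, 0, 1, -1.52, -0.76, 0.03, 0, 0, 0, 1, -1.57, -0.86, 0.03, 0, 0, 0, 1, -1.6, -0.96, 0.04, 0, 0, 0, 1, -1.63, -1.07, 0.04, 0, 0, 0, 1]
```

Request:
move_arm --motion '[-0.11,0.02,0.01,0,0,0,1,-0.21,0.02,0.02,0,0,0,1,-0.32,0.03,0.02,0,0,0,1,-0.43,0.02,0.02,0,0,0,1,-0.54,0,0.02,0,0,0,1,-0.64,-0.02,0.02,0,0,0,1,-0.75,-0.05,0.02,0,0,0,1,-0.85,-0.09,0.02,0,0,0,1,-0.94,-0.14,0.02,0,0,0,1,-1.03,-0.2,0.02,0,0,0,1,-1.12,-0.26,0.02,0,0,0,1,-1.2,-0.33,0.02,0,0,0,1,-1.28,-0.41,0.03,0,0,0,1,-1.35,-0.49,0.03,0,0,0,1,-1.42,-0.57,0.03,0,0,0,1,-1.47,-0.67,0.03,0,0,0,1,-1.52,-0.76,0.03,0,0,0,1,-1.57,-0.86,0.03,0,0,0,1,-1.6,-0.96,0.04,0,0,0,1,-1.63,-1.07,0.04,0,0,0,1]'

```text
time_s: 16.02
tcp_pos: [0.6109, 0.1056, 0.2416]
ee_rot: [[-0.704, -0.71, 0.011], [-0.71, 0.704, -0.005], [-0.004, -0.012, -1.0]]
wrist_force: [-3.4, 4.3, 4.8]
gripper_width: 0.3
```

Run:
```python
from fit import *
P=[(.5753,.004),(.5427,.0203),(.5358,.0887),tuple(r.sense()["tcp_pos"][:2])]
c,e=fit(P);print(c,e)
arc(c,2.5,18)
```

```text
[0.58199476 0.05872818] [ 1.36133301e-04 -3.81650455e-05  6.60193760e-05  8.51412098e-05]
t 16.02 th 58.4 r 0.0551 z 0.2416 Frad 1.91 Ftan(cw) -5.19 Fz 4.76 w 0.3 j [ 25.  21.   1.   1. -70. -70.]
[-0.01, -0.06, 0.02, 0, 0, 0, 1, -0.02, -0.12, 0.02, 0, 0, 0, 1, -0.03, -0.18, 0.02, 0, 0, 0, 1, -0.03, -0.24, 0.02, 0, 0, 0, 1, -0.03, -0.3, 0.02, 0, 0, 0, 1, -0.03, -0.36, 0.02, 0, 0, 0, 1, -0.03, -0.42, 0.02, 0, 0, 0, 1, -0.02, -0.48, 0.02, 0, 0, 0, 1, -0.02, -0.54, 0.02, 0, 0, 0, 1, -0, -0.6, 0.02, 0, 0, 0, 1, 0.01, -0.65, 0.02, 0, 0, 0, 1, 0.03, -0.71, 0.02, 0, 0, 0, 1, 0.04, -0.77, 0.02, 0, 0, 0, 1, 0.06, -0.82, 0.02, 0, 0, 0, 1, 0.09, -0.88, 0.02, 0, 0, 0, 1, 0.11, -0.93, 0.03, 0, 0, 0, 1, 0.14, -0.99, 0.03, 0, 0, 0, 1, 0.17, -1.04, 0.03, 0, 0, 0, 1]
```

Run:
```python
from fit import *
arc((.582,.0587),4,20,z=.242)
```

```text
t 16.02 th 58.4 r 0.0551 z 0.2416 Frad 1.91 Ftan(cw) -5.19 Fz 4.76 w 0.3 j [ 25.  21.   1.   1. -70. -70.]
[-0.02, -0.09, -0.01, 0, 0, 0, 1, -0.03, -0.19, -0.01, 0, 0, 0, 1, -0.03, -0.29, -0.01, 0, 0, 0, 1, -0.03, -0.38, -0.01, 0, 0, 0, 1, -0.02, -0.48, -0, 0, 0, 0, 1, -0.01, -0.57, -0, 0, 0, 0, 1, 0.01, -0.67, -0, 0, 0, 0, 1, 0.04, -0.76, -0, 0, 0, 0, 1, 0.07, -0.85, -0, 0, 0, 0, 1, 0.11, -0.93, 0, 0, 0, 0, 1, 0.16, -1.02, 0, 0, 0, 0, 1, 0.21, -1.1, 0, 0, 0, 0, 1, 0.27, -1.18, 0, 0, 0, 0, 1, 0.33, -1.25, 0, 0, 0, 0, 1, 0.4, -1.32, 0, 0, 0, 0, 1, 0.47, -1.38, 0, 0, 0, 0, 1, 0.55, -1.44, 0, 0, 0, 0, 1, 0.63, -1.49, 0, 0, 0, 0, 1, 0.71, -1.54, 0.01, 0, 0, 0, 1, 0.8, -1.58, 0.01, 0, 0, 0, 1]
```

Request:
move_arm --motion '[-0.02,-0.09,-0.01,0,0,0,1,-0.03,-0.19,-0.01,0,0,0,1,-0.03,-0.29,-0.01,0,0,0,1,-0.03,-0.38,-0.01,0,0,0,1,-0.02,-0.48,0,0,0,0,1,-0.01,-0.57,0,0,0,0,1,0.01,-0.67,0,0,0,0,1,0.04,-0.76,0,0,0,0,1,0.07,-0.85,0,0,0,0,1,0.11,-0.93,0,0,0,0,1,0.16,-1.02,0,0,0,0,1,0.21,-1.1,0,0,0,0,1,0.27,-1.18,0,0,0,0,1,0.33,-1.25,0,0,0,0,1,0.4,-1.32,0,0,0,0,1,0.47,-1.38,0,0,0,0,1,0.55,-1.44,0,0,0,0,1,0.63,-1.49,0,0,0,0,1,0.71,-1.54,0.01,0,0,0,1,0.8,-1.58,0.01,0,0,0,1]'

```text
time_s: 17.68
tcp_pos: [0.6331, 0.0381, 0.2418]
ee_rot: [[-0.704, -0.71, 0.011], [-0.71, 0.704, -0.005], [-0.004, -0.012, -1.0]]
wrist_force: [1.9, 5.5, -1.3]
gripper_width: 0.303
```

Run:
```python
from fit import *
P=[(.5753,.004),(.5427,.0203),(.5358,.0887),(.6109,.1056),tuple(r.sense()["tcp_pos"][:2])]
c,e=fit(P);print(c,e)
arc((.582,.0587),2.5,14,z=.242)
im=imaging.capture("side");cv2.imwrite("pics/c9.png",cv2.resize(im[160:290,270:400],None,fx=4.5,fy=4.5,interpolation=cv2.INTER_CUBIC))
```

```text
[0.58205424 0.05869507] [ 1.10528252e-04 -1.87513003e-05  1.33935749e-04  6.49644096e-05
  8.45921856e-05]
t 17.68 th -21.9 r 0.0551 z 0.2418 Frad -0.26 Ftan(cw) -5.78 Fz -1.27 w 0.303 j [ 18.  22.   3.   1. -70. -63.]
[0.06, -0.02, -0.01, 0, 0, 0, 1, 0.11, -0.04, -0.01, 0, 0, 0, 1, 0.17, -0.06, -0.01, 0, 0, 0, 1, 0.23, -0.07, -0.01, 0, 0, 0, 1, 0.29, -0.08, -0.01, 0, 0, 0, 1, 0.35, -0.09, -0.01, 0, 0, 0, 1, 0.41, -0.1, -0.01, 0, 0, 0, 1, 0.47, -0.1, -0.01, 0, 0, 0, 1, 0.53, -0.1, -0.01, 0, 0, 0, 1, 0.59, -0.1, -0.01, 0, 0, 0, 1, 0.65, -0.1, -0.01, 0, 0, 0, 1, 0.71, -0.09, -0.01, 0, 0, 0, 1, 0.77, -0.08, -0.01, 0, 0, 0, 1, 0.82, -0.07, -0.01, 0, 0, 0, 1]
```

View pics/c9.png

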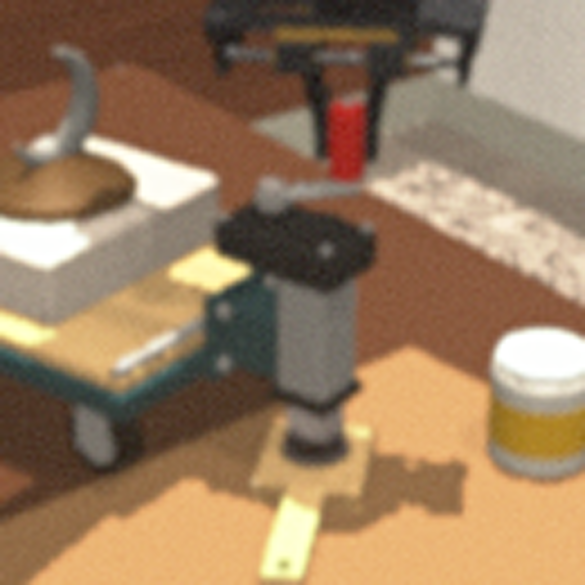

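Request:
move_arm --motion '[0.06,-0.02,-0.01,0,0,0,1,0.11,-0.04,-0.01,0,0,0,1,0.17,-0.06,-0.01,0,0,0,1,0.23,-0.07,-0.01,0,0,0,1,0.29,-0.08,-0.01,0,0,0,1,0.35,-0.09,-0.01,0,0,0,1,0.41,-0.1,-0.01,0,0,0,1,0.47,-0.1,-0.01,0,0,0,1]'

```text
time_s: 18.4
tcp_pos: [0.6228, 0.0217, 0.2418]
ee_rot: [[-0.704, -0.71, 0.012], [-0.71, 0.704, -0.005], [-0.005, -0.012, -1.0]]
wrist_force: [2.4, 4.9, -4.0]
gripper_width: 0.301
```

Run:
```python
from fit import *
arc((.582,.0587),2.5,8,z=.242)
for z in(.018,.022,.026,.03,.034,.038): print(z,proj("side",[.5885,.0155,z]))
```

```text
t 18.4 th -42.2 r 0.0551 z 0.2418 Frad -1.5 Ftan(cw) -5.22 Fz -4.0 w 0.301 j [ 17.  21.   1.   1. -70. -62.]
[0.06, 0, -0, 0, 0, 0, 1, 0.12, 0, -0, 0, 0, 0, 1, 0.18, 0.01, -0.01, 0, 0, 0, 1, 0.24, 0.01, -0.01, 0, 0, 0, 1, 0.3, 0.02, -0.01, 0, 0, 0, 1, 0.36, 0.03, -0.01, 0, 0, 0, 1, 0.42, 0.05, -0.01, 0, 0, 0, 1, 0.47, 0.06, -0.01, 0, 0, 0, 1]
0.018 [339.28266127 260.9027848 ]
0.022 [339.28904352 259.88851097]
0.026 [339.29544221 258.87162399]
0.03 [339.30185741 257.85211377]
0.034 [339.30828919 256.82997013]
0.038 [339.31473759 255.80518285]
```

Run:
```python
from fit import *
arc((.582,.0587),3,12,z=.242)
```

```text
t 18.4 th -42.2 r 0.0551 z 0.2418 Frad -1.5 Ftan(cw) -5.22 Fz -4.0 w 0.301 j [ 17.  21.   1.   1. -70. -62.]
[0.07, 0, -0, 0, 0, 0, 1, 0.14, 0, -0, 0, 0, 0, 1, 0.22, 0.01, -0.01, 0, 0, 0, 1, 0.29, 0.02, -0.01, 0, 0, 0, 1, 0.36, 0.03, -0.01, 0, 0, 0, 1, 0.43, 0.05, -0.01, 0, 0, 0, 1, 0.5, 0.07, -0.01, 0, 0, 0, 1, 0.56, 0.1, -0.01, 0, 0, 0, 1, 0.63, 0.12, -0.01, 0, 0, 0, 1, 0.7, 0.16, -0.01, 0, 0, 0, 1, 0.76, 0.19, -0.01, 0, 0, 0, 1, 0.82, 0.23, -0.01, 0, 0, 0, 1]
```

Request:
move_arm --motion '[0.07,0,0,0,0,0,1,0.14,0,0,0,0,0,1,0.22,0.01,-0.01,0,0,0,1,0.29,0.02,-0.01,0,0,0,1,0.36,0.03,-0.01,0,0,0,1,0.43,0.05,-0.01,0,0,0,1,0.5,0.07,-0.01,0,0,0,1,0.56,0.1,-0.01,0,0,0,1,0.63,0.12,-0.01,0,0,0,1,0.7,0.16,-0.01,0,0,0,1,0.76,0.19,-0.01,0,0,0,1,0.82,0.23,-0.01,0,0,0,1]'

```text
time_s: 19.4
tcp_pos: [0.595, 0.0051, 0.2418]
ee_rot: [[-0.704, -0.71, 0.017], [-0.71, 0.704, -0.004], [-0.009, -0.015, -1.0]]
wrist_force: [6.9, 3.9, -5.4]
gripper_width: 0.299
```

Run:
```python
from fit import *
arc((.582,.0587),3,12,z=.242)
```

```text
t 19.4 th -76.3 r 0.0551 z 0.2418 Frad -2.16 Ftan(cw) -7.6 Fz -5.43 w 0.299 j [ 16.  18.  -3.   1. -68. -61.]
[0.06, 0.04, -0.01, 0, 0, 0, 1, 0.12, 0.08, -0.01, 0, 0, 0, 1, 0.17, 0.13, -0.01, 0, 0, 0, 1, 0.23, 0.18, -0.01, 0, 0, 0, 1, 0.28, 0.23, -0.01, 0, 0, 0, 1, 0.33, 0.28, -0.01, 0, 0, 0, 1, 0.37, 0.34, -0.01, 0, 0, 0, 1, 0.41, 0.4, -0.01, 0, 0, 0, 1, 0.45, 0.46, -0.02, 0, 0, 0, 1, 0.49, 0.52, -0.02, 0, 0, 0, 1, 0.52, 0.58, -0.02, 0, 0, 0, 1, 0.55, 0.65, -0.02, 0, 0, 0, 1]
```

Run:
```python
from fit import *
for i in range(3):
    im=imaging.capture("side")
    arc((.582,.0587),1,8,z=.242)
cv2.imwrite("pics/c10.png",cv2.resize(im[220:280,300:380],None,fx=8,fy=8,interpolation=cv2.INTER_CUBIC))
```

```text
t 19.45 th -76.9 r 0.0551 z 0.2419 Frad -2.38 Ftan(cw) -5.66 Fz -4.9 w 0.304 j [ 16.  18.  -3.   1. -68. -61.]
[0.02, 0.01, -0, 0, 0, 0, 1, 0.04, 0.03, -0, 0, 0, 0, 1, 0.06, 0.04, -0, 0, 0, 0, 1, 0.08, 0.06, -0.01, 0, 0, 0, 1, 0.1, 0.07, -0.01, 0, 0, 0, 1, 0.12, 0.08, -0.01, 0, 0, 0, 1, 0.14, 0.1, -0.01, 0, 0, 0, 1, 0.15, 0.11, -0.01, 0, 0, 0, 1]
t 19.5 th -76.9 r 0.0551 z 0.2418 Frad -2.56 Ftan(cw) -4.43 Fz -5.09 w 0.302 j [ 16.  18.  -3.   1. -68. -61.]
[0.02, 0.01, -0.01, 0, 0, 0, 1, 0.04, 0.03, -0.01, 0, 0, 0, 1, 0.06, 0.04, -0.01, 0, 0, 0, 1, 0.08, 0.06, -0.01, 0, 0, 0, 1, 0.1, 0.07, -0.01, 0, 0, 0, 1, 0.12, 0.08, -0.01, 0, 0, 0, 1, 0.14, 0.1, -0.01, 0, 0, 0, 1, 0.15, 0.11, -0.01, 0, 0, 0, 1]
t 19.55 th -76.9 r 0.0551 z 0.2418 Frad -3.42 Ftan(cw) -5.08 Fz -4.58 w 0.298 j [ 16.  18.  -3.   1. -68. -61.]
[0.02, 0.02, -0, 0, 0, 0, 1, 0.04, 0.03, -0, 0, 0, 0, 1, 0.06, 0.04, -0, 0, 0, 0, 1, 0.08, 0.06, -0.01, 0, 0, 0, 1, 0.1, 0.07, -0.01, 0, 0, 0, 1, 0.12, 0.08, -0.01, 0, 0, 0, 1, 0.14, 0.1, -0.01, 0, 0, 0, 1, 0.15, 0.12, -0.01, 0, 0, 0, 1]
```

View pics/c10.png

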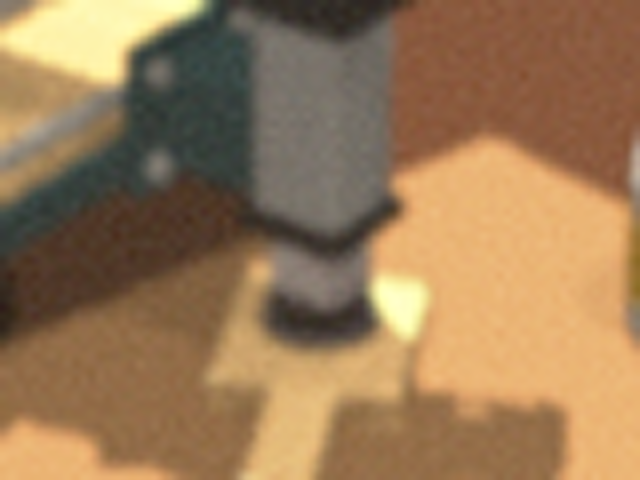

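Request:
move_arm --motion '[0.02,0.02,0,0,0,0,1,0.04,0.03,0,0,0,0,1,0.06,0.04,0,0,0,0,1,0.08,0.06,0,0,0,0,1]'

```text
time_s: 19.88
tcp_pos: [0.5926, 0.0047, 0.2418]
ee_rot: [[-0.704, -0.71, 0.02], [-0.71, 0.704, -0.004], [-0.012, -0.017, -1.0]]
wrist_force: [6.2, 2.7, -4.9]
gripper_width: 0.3
```

```bash
cat >> h.py <<'E'
def feel(n,C=(.582,.0587)):
    L=[]
    for i in range(n+1):
        s=r.sense();d=np.array(s["tcp_pos"][:2])-C;a=np.arctan2(d[1],d[0]);f=np.array(s["wrist_force"][:2])
        L.append((f@[np.sin(a),-np.cos(a)]*-1,f@[np.cos(a),np.sin(a)],np.degrees(a)))
        if i<n: imaging.capture("side")
    L=np.array(L);print("t",s["time_s"],"Ft",L[:,0].round(2),"mean3+",L[2:,0].mean().round(2),"Fr",L[:,1].mean().round(2),"th",L[:,2].round(1)[[0,-1]])
E
python3 - <<'E'
from fit import *
feel(8)
arc((.582,.0587),1,4,z=.242)
E
```

```text
t 20.2833 Ft [6.62 7.04 5.83 6.76 6.11 6.61 6.17 5.86 6.87] mean3+ 6.31 Fr -2.41 th [-78.9 -79.1]
t 20.28 th -79.1 r 0.0551 z 0.2418 Frad -2.53 Ftan(cw) -6.87 Fz -4.09 w 0.301 j [ 16.  18.  -4.   1. -68. -61.]
[0.02, 0.02, -0, 0, 0, 0, 1, 0.04, 0.03, -0, 0, 0, 0, 1, 0.06, 0.04, -0.01, 0, 0, 0, 1, 0.08, 0.06, -0.01, 0, 0, 0, 1]
```

Run:
```python
from fit import *
arc((.582,.0587),-5,20,z=.242)
```

```text
t 20.28 th -79.1 r 0.0551 z 0.2418 Frad -2.53 Ftan(cw) -6.87 Fz -4.09 w 0.301 j [ 16.  18.  -4.   1. -68. -61.]
[-0.1, -0.06, -0, 0, 0, 0, 1, -0.21, -0.12, 0, 0, 0, 0, 1, -0.32, -0.16, 0, 0, 0, 0, 1, -0.44, -0.2, 0, 0, 0, 0, 1, -0.55, -0.22, 0.01, 0, 0, 0, 1, -0.67, -0.23, 0.01, 0, 0, 0, 1, -0.79, -0.24, 0.01, 0, 0, 0, 1, -0.91, -0.23, 0.01, 0, 0, 0, 1, -1.03, -0.21, 0.01, 0, 0, 0, 1, -1.15, -0.19, 0.01, 0, 0, 0, 1, -1.26, -0.15, 0.01, 0, 0, 0, 1, -1.37, -0.1, 0.01, 0, 0, 0, 1, -1.48, -0.05, 0.01, 0, 0, 0, 1, -1.58, 0.02, 0.01, 0, 0, 0, 1, -1.67, 0.09, 0.01, 0, 0, 0, 1, -1.76, 0.18, 0.01, 0, 0, 0, 1, -1.84, 0.27, 0.01, 0, 0, 0, 1, -1.91, 0.36, 0.01, 0, 0, 0, 1, -1.98, 0.46, 0.01, 0, 0, 0, 1, -2.03, 0.57, 0.01, 0, 0, 0, 1]
```

Request:
move_arm --motion '[-0.1,-0.06,0,-0.05,0.03,0,1,-0.21,-0.12,0,-0.1,0.06,0,1,-0.32,-0.16,0,-0.15,0.1,0,1,-0.44,-0.2,0,-0.19,0.13,0,1,-0.55,-0.22,0.01,-0.19,0.13,0,1,-0.67,-0.23,0.01,-0.19,0.13,0,1,-0.79,-0.24,0.01,-0.19,0.13,0,1,-0.91,-0.23,0.01,-0.19,0.13,0,1,-1.03,-0.21,0.01,-0.19,0.13,0,1,-1.15,-0.19,0.01,-0.19,0.13,0,1,-1.26,-0.15,0.01,-0.19,0.13,0,1,-1.37,-0.1,0.01,-0.19,0.13,0,1,-1.48,-0.05,0.01,-0.19,0.13,0,1,-1.58,0.02,0.01,-0.19,0.13,0,1,-1.67,0.09,0.01,-0.19,0.13,0,1,-1.76,0.18,0.01,-0.19,0.13,0,1,-1.84,0.27,0.01,-0.19,0.13,0,1,-1.91,0.36,0.01,-0.19,0.13,0,1,-1.98,0.46,0.01,-0.19,0.13,0,1,-2.03,0.57,0.01,-0.19,0.13,0,1]'

```text
time_s: 21.95
tcp_pos: [0.6342, 0.0764, 0.2417]
ee_rot: [[-0.705, -0.709, 0.0], [-0.709, 0.705, -0.004], [0.002, -0.003, -1.0]]
wrist_force: [0.3, -5.3, -3.3]
gripper_width: 0.297
```

Run:
```python
from fit import *
feel(2)
arc((.582,.0587),2,10,z=.242)
im=imaging.capture("side");cv2.imwrite("pics/c11.png",cv2.resize(im[220:280,300:380],None,fx=8,fy=8,interpolation=cv2.INTER_CUBIC))
```

```text
t 22.05 Ft [-5.15 -3.09 -4.15] mean3+ -4.15 Fr -1.98 th [18.8 19.6]
t 22.05 th 19.6 r 0.0552 z 0.2418 Frad -2.36 Ftan(cw) 4.15 Fz -2.83 w 0.296 j [ 22.  23.   4.   0. -72. -66.]
[0.03, -0.04, -0.01, 0, 0, 0, 1, 0.05, -0.08, -0.01, 0, 0, 0, 1, 0.07, -0.12, -0.01, 0, 0, 0, 1, 0.1, -0.16, -0.01, 0, 0, 0, 1, 0.13, -0.2, -0.01, 0, 0, 0, 1, 0.15, -0.24, -0.01, 0, 0, 0, 1, 0.18, -0.28, -0.01, 0, 0, 0, 1, 0.22, -0.32, -0.01, 0, 0, 0, 1, 0.25, -0.35, -0.01, 0, 0, 0, 1, 0.28, -0.39, -0, 0, 0, 0, 1]
```

View pics/c11.png

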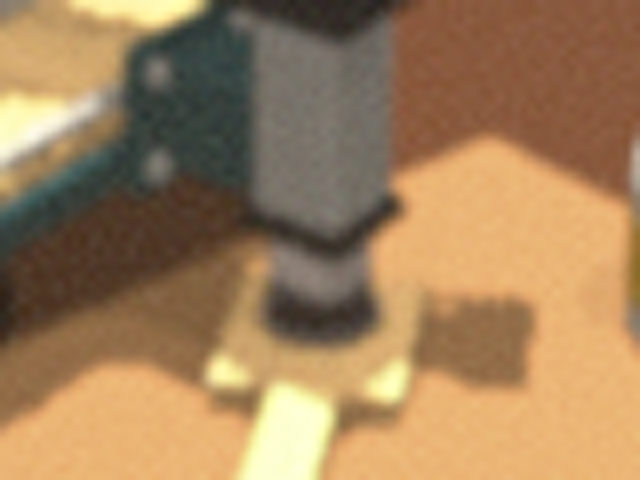

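Request:
move_arm --motion '[0.03,-0.04,-0.01,0,0,0,1,0.05,-0.08,-0.01,0,0,0,1,0.07,-0.12,-0.01,0,0,0,1,0.1,-0.16,-0.01,0,0,0,1,0.13,-0.2,-0.01,0,0,0,1,0.15,-0.24,-0.01,0,0,0,1,0.18,-0.28,-0.01,0,0,0,1,0.22,-0.32,-0.01,0,0,0,1,0.25,-0.35,-0.01,0,0,0,1,0.28,-0.39,0,0,0,0,1]'

```text
time_s: 22.93
tcp_pos: [0.6372, 0.0593, 0.2417]
ee_rot: [[-0.704, -0.71, 0.001], [-0.71, 0.704, -0.001], [0.0, -0.001, -1.0]]
wrist_force: [-3.7, 4.1, -0.8]
gripper_width: 0.301
```

Run:
```python
from fit import *
feel(6)
arc((.582,.0587),2,10,z=.242)
```

```text
t 23.2333 Ft [4.12 3.56 4.21 3.56 4.26 3.47 4.52] mean3+ 4.01 Fr -3.4 th [0.6 0.2]
t 23.23 th 0.2 r 0.0552 z 0.2417 Frad -4.46 Ftan(cw) -4.52 Fz -3.19 w 0.293 j [ 20.  23.   4.   0. -72. -65.]
[0.04, -0.03, -0.01, 0, 0, 0, 1, 0.07, -0.06, -0.01, 0, 0, 0, 1, 0.11, -0.09, -0.01, 0, 0, 0, 1, 0.15, -0.12, -0.01, 0, 0, 0, 1, 0.19, -0.15, -0.01, 0, 0, 0, 1, 0.23, -0.18, -0.01, 0, 0, 0, 1, 0.27, -0.2, -0.01, 0, 0, 0, 1, 0.31, -0.23, -0.01, 0, 0, 0, 1, 0.35, -0.25, -0.01, 0, 0, 0, 1, 0.39, -0.27, -0.01, 0, 0, 0, 1]
```

Request:
move_arm --motion '[0.04,-0.03,-0.01,0,0,0,1,0.07,-0.06,-0.01,0,0,0,1,0.11,-0.09,-0.01,0,0,0,1,0.15,-0.12,-0.01,0,0,0,1,0.19,-0.15,-0.01,0,0,0,1,0.23,-0.18,-0.01,0,0,0,1,0.27,-0.2,-0.01,0,0,0,1,0.31,-0.23,-0.01,0,0,0,1,0.35,-0.25,-0.01,0,0,0,1,0.39,-0.27,-0.01,0,0,0,1]'

```text
time_s: 24.07
tcp_pos: [0.6344, 0.0413, 0.2418]
ee_rot: [[-0.704, -0.71, 0.002], [-0.71, 0.704, 0.001], [-0.002, -0.001, -1.0]]
wrist_force: [-1.6, 5.5, -3.8]
gripper_width: 0.303
```

Run:
```python
from fit import *
feel(6)
arc((.582,.0587),2,10,z=.242)
```

```text
t 24.3667 Ft [4.67 3.47 4.69 4.06 4.07 4.04 4.25] mean3+ 4.22 Fr -2.78 th [-18.4 -18.7]
t 24.37 th -18.7 r 0.0552 z 0.2418 Frad -2.04 Ftan(cw) -4.25 Fz -5.39 w 0.298 j [ 18.  22.   4.   0. -71. -63.]
[0.05, -0.02, -0, 0, 0, 0, 1, 0.09, -0.04, -0, 0, 0, 0, 1, 0.13, -0.05, -0.01, 0, 0, 0, 1, 0.18, -0.07, -0.01, 0, 0, 0, 1, 0.23, -0.08, -0.01, 0, 0, 0, 1, 0.27, -0.09, -0.01, 0, 0, 0, 1, 0.32, -0.11, -0.01, 0, 0, 0, 1, 0.37, -0.11, -0.01, 0, 0, 0, 1, 0.41, -0.12, -0.01, 0, 0, 0, 1, 0.46, -0.13, -0.01, 0, 0, 0, 1]
```

Request:
move_arm --motion '[0.05,-0.02,0,0,0,0,1,0.09,-0.04,0,0,0,0,1,0.13,-0.05,-0.01,0,0,0,1,0.18,-0.07,-0.01,0,0,0,1,0.23,-0.08,-0.01,0,0,0,1,0.27,-0.09,-0.01,0,0,0,1,0.32,-0.11,-0.01,0,0,0,1,0.37,-0.11,-0.01,0,0,0,1,0.41,-0.12,-0.01,0,0,0,1,0.46,-0.13,-0.01,0,0,0,1]'

```text
time_s: 25.2
tcp_pos: [0.6261, 0.0255, 0.2418]
ee_rot: [[-0.704, -0.711, 0.004], [-0.711, 0.704, 0.002], [-0.004, -0.001, -1.0]]
wrist_force: [-0.2, 6.7, -5.6]
gripper_width: 0.299
```

Run:
```python
from fit import *
feel(6)
arc((.582,.0587),2,10,z=.242)
```

```text
t 25.5 Ft [5.21 5.1  4.84 3.93 4.03 3.93 4.34] mean3+ 4.21 Fr -3.33 th [-36.9 -37.3]
t 25.5 th -37.3 r 0.0552 z 0.2418 Frad -3.77 Ftan(cw) -4.34 Fz -5.02 w 0.301 j [ 17.  21.   2.  -0. -71. -62.]
[0.05, -0, -0.01, 0, 0, 0, 1, 0.1, -0, -0.01, 0, 0, 0, 1, 0.14, -0.01, -0.01, 0, 0, 0, 1, 0.19, -0.01, -0.01, 0, 0, 0, 1, 0.24, -0.01, -0.01, 0, 0, 0, 1, 0.29, -0, -0.01, 0, 0, 0, 1, 0.34, 0, -0.01, 0, 0, 0, 1, 0.38, 0.01, -0.01, 0, 0, 0, 1, 0.43, 0.02, -0.01, 0, 0, 0, 1, 0.48, 0.03, -0.01, 0, 0, 0, 1]
```

Request:
move_arm --motion '[0.05,0,-0.01,0,0,0,1,0.1,0,-0.01,0,0,0,1,0.14,-0.01,-0.01,0,0,0,1,0.19,-0.01,-0.01,0,0,0,1,0.24,-0.01,-0.01,0,0,0,1,0.29,0,-0.01,0,0,0,1,0.34,0,-0.01,0,0,0,1,0.38,0.01,-0.01,0,0,0,1,0.43,0.02,-0.01,0,0,0,1,0.48,0.03,-0.01,0,0,0,1]'

```text
time_s: 26.33
tcp_pos: [0.6138, 0.0137, 0.2419]
ee_rot: [[-0.703, -0.711, 0.009], [-0.711, 0.703, 0.004], [-0.009, -0.004, -1.0]]
wrist_force: [5.1, 5.4, -7.3]
gripper_width: 0.3
```

Run:
```python
from fit import *
feel(6)
arc((.582,.0587),2,10,z=.242)
```

```text
t 26.6333 Ft [7.32 5.54 5.23 5.09 5.74 5.16 5.21] mean3+ 5.28 Fr -2.28 th [-54.7 -55.1]
t 26.63 th -55.1 r 0.0551 z 0.2418 Frad -2.08 Ftan(cw) -5.21 Fz -7.01 w 0.3 j [ 16.  20.   0.  -0. -70. -61.]
[0.05, 0.01, -0, 0, 0, 0, 1, 0.09, 0.02, -0.01, 0, 0, 0, 1, 0.14, 0.04, -0.01, 0, 0, 0, 1, 0.19, 0.05, -0.01, 0, 0, 0, 1, 0.23, 0.07, -0.01, 0, 0, 0, 1, 0.28, 0.08, -0.01, 0, 0, 0, 1, 0.32, 0.1, -0.01, 0, 0, 0, 1, 0.36, 0.12, -0.01, 0, 0, 0, 1, 0.41, 0.15, -0.01, 0, 0, 0, 1, 0.45, 0.17, -0.01, 0, 0, 0, 1]
```

Request:
move_arm --motion '[0.05,0.01,0,0,0,0,1,0.09,0.02,0,0,0,0,1,0.14,0.04,0,0,0,0,1,0.19,0.05,0,0,0,0,1,0.23,0.07,0,0,0,0,1,0.28,0.08,0,0,0,0,1,0.32,0.1,0,0,0,0,1,0.36,0.12,0,0,0,0,1]'

```text
time_s: 27.3
tcp_pos: [0.603, 0.0078, 0.2419]
ee_rot: [[-0.703, -0.711, 0.015], [-0.711, 0.703, 0.005], [-0.014, -0.007, -1.0]]
wrist_force: [5.3, 4.8, -7.7]
gripper_width: 0.297
```

Run:
```python
from fit import *
feel(6)
arc((.582,.0587),2,10,z=.242)
```

```text
t 27.6 Ft [6.73 6.31 5.81 6.01 6.45 5.9  5.35] mean3+ 5.9 Fr -3.11 th [-67.6 -68. ]
t 27.6 th -68.0 r 0.0551 z 0.2419 Frad -3.75 Ftan(cw) -5.35 Fz -5.66 w 0.302 j [ 16.  19.  -2.  -0. -69. -61.]
[0.04, 0.02, -0, 0, 0, 0, 1, 0.09, 0.04, -0.01, 0, 0, 0, 1, 0.13, 0.07, -0.01, 0, 0, 0, 1, 0.17, 0.09, -0.01, 0, 0, 0, 1, 0.21, 0.12, -0.01, 0, 0, 0, 1, 0.25, 0.14, -0.01, 0, 0, 0, 1, 0.29, 0.17, -0.01, 0, 0, 0, 1, 0.33, 0.2, -0.01, 0, 0, 0, 1, 0.36, 0.23, -0.01, 0, 0, 0, 1, 0.4, 0.26, -0.01, 0, 0, 0, 1]
```

Request:
move_arm --motion '[0.04,0.02,0,0,0,0,1,0.09,0.04,-0.01,0,0,0,1,0.13,0.07,-0.01,0,0,0,1,0.17,0.09,-0.01,0,0,0,1,0.21,0.12,-0.01,0,0,0,1,0.25,0.14,-0.01,0,0,0,1,0.29,0.17,-0.01,0,0,0,1,0.33,0.2,-0.01,0,0,0,1,0.36,0.23,-0.01,0,0,0,1,0.4,0.26,-0.01,0,0,0,1]'

```text
time_s: 28.43
tcp_pos: [0.5871, 0.0039, 0.2419]
ee_rot: [[-0.703, -0.711, 0.021], [-0.711, 0.703, 0.006], [-0.019, -0.011, -1.0]]
wrist_force: [7.1, 2.8, -8.7]
gripper_width: 0.298
```

Run:
```python
from fit import *
feel(8)
arc((.582,.0587),2,8,z=.242)
```

```text
t 28.8333 Ft [7.28 8.42 5.83 6.34 5.78 6.23 6.23 6.61 6.31] mean3+ 6.19 Fr -2.53 th [-84.7 -85.1]
t 28.83 th -85.1 r 0.055 z 0.2419 Frad -2.9 Ftan(cw) -6.31 Fz -8.06 w 0.298 j [ 16.  17.  -4.   0. -68. -61.]
[0.04, 0.03, -0, 0, 0, 0, 1, 0.07, 0.06, -0, 0, 0, 0, 1, 0.1, 0.1, -0.01, 0, 0, 0, 1, 0.14, 0.13, -0.01, 0, 0, 0, 1, 0.17, 0.17, -0.01, 0, 0, 0, 1, 0.2, 0.21, -0.01, 0, 0, 0, 1, 0.23, 0.25, -0.01, 0, 0, 0, 1, 0.25, 0.29, -0.01, 0, 0, 0, 1]
```

Request:
move_arm --motion '[0.04,0.03,0,0,0,0,1,0.07,0.06,0,0,0,0,1,0.1,0.1,0,0,0,0,1,0.14,0.13,-0.01,0,0,0,1,0.17,0.17,-0.01,0,0,0,1,0.2,0.21,-0.01,0,0,0,1]'

```text
time_s: 29.33
tcp_pos: [0.578, 0.004, 0.2419]
ee_rot: [[-0.703, -0.711, 0.027], [-0.711, 0.703, 0.006], [-0.023, -0.015, -1.0]]
wrist_force: [8.2, 1.0, -9.1]
gripper_width: 0.302
```

Run:
```python
from fit import *
feel(10)
arc((.582,.0587),1,4,z=.242)
```

```text
t 29.8333 Ft [8.13 7.33 7.49 7.52 7.18 6.68 7.54 7.87 6.48 6.38 6.61] mean3+ 7.08 Fr -1.73 th [-94.2 -94.5]
t 29.83 th -94.5 r 0.0549 z 0.2419 Frad -1.92 Ftan(cw) -6.61 Fz -8.6 w 0.3 j [ 17.  16.  -6.   0. -67. -61.]
[0.02, 0.02, -0, 0, 0, 0, 1, 0.03, 0.04, -0, 0, 0, 0, 1, 0.05, 0.05, -0, 0, 0, 0, 1, 0.06, 0.07, -0, 0, 0, 0, 1]
```

Request:
move_arm --motion '[0,0,0,0,0,0,1,0,0,0,0,0,0,1,0,0,0,0,0,0,-1,0,0,0,0,0,0,-1,0,0,0,0,0,0,-1,0,0,0,0,0,0,-1,0,0,0,0,0,0,-1,0,0,0,0,0,0,-1,0,0,0,0,0,0,-1,0,0,0,0,0,0,-1,0,0,0,0,0,0,-1,0,0,0,0,0,0,-1,0,0,0,0,0,0,-1,0,0,0,0,0,0,-1]'

```text
time_s: 31.0
tcp_pos: [0.5777, 0.004, 0.2418]
ee_rot: [[-0.703, -0.711, 0.026], [-0.711, 0.703, 0.006], [-0.022, -0.014, -1.0]]
wrist_force: [-0.9, 0.2, -0.1]
gripper_width: 0.992
```

Run:
```python
from fit import *
delta(.578,.004,.34)
im=imaging.capture("side");cv2.imwrite("pics/c12.png",cv2.resize(im[160:280,270:390],None,fx=5,fy=5,interpolation=cv2.INTER_CUBIC))
```

```text
t 31.0 tcp [0.5777 0.004  0.2418] yaw -134.68 j6 [ 16.5  15.9  -5.8   0.1 -66.8 -61.2] F [-0.9  0.2 -0.1] w 0.991745631987453
MOVE [-0.06 -0.04 -2.45] wz 0
```

View pics/c12.png

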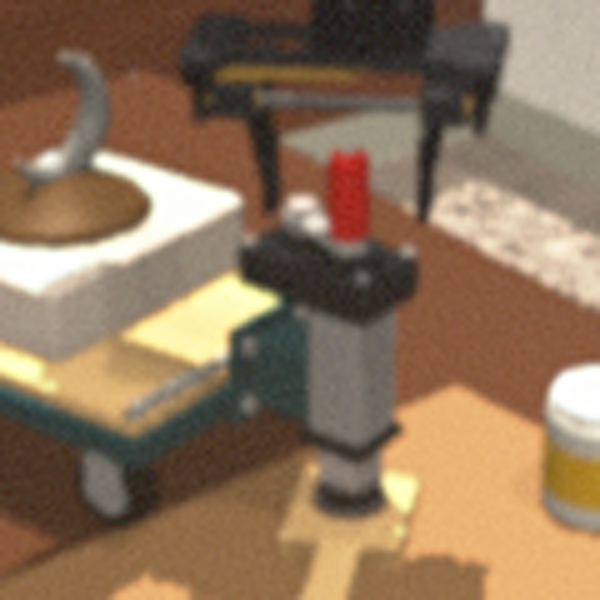

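Request:
move_arm --motion '[-0.01,-0.01,-0.5,0,0,0,-1,-0.03,-0.02,-1.2,0,0,0,-1,-0.05,-0.03,-2,0,0,0,-1,-0.06,-0.04,-2.8,0,0,0,-1,-0.06,-0.04,-3.5,0,0,0,-1,1,0,-4,0,0,0,-1,2,0,-4,0,0,0,-1,3,0,-4,0,0,0,-1,4,0,-4,0,0,0,-1,5,-1,-4,0,0,0,-1,5,-2,-4,0,0,0,-1,5,-3,-4,0,0,0,-1,5,-3,-4,0,0,0,-1,5,-3,-4,0,0,0,-1]'

```text
time_s: 32.22
tcp_pos: [0.5194, -0.2253, 0.3968]
ee_rot: [[-0.705, -0.709, 0.022], [-0.709, 0.706, 0.006], [-0.02, -0.011, -1.0]]
wrist_force: [0.4, -0.1, -0.6]
gripper_width: 0.998
```

Run:
```python
from fit import *
delta(.578,.004,.34)
t=imaging.capture("top");s=imaging.capture("side");cv2.imwrite("pics/top13.png",t)
z=lambda i,a,b:cv2.resize(i[b:b+90,a:a+90],None,fx=4.4,fy=4.4,interpolation=cv2.INTER_CUBIC)
cv2.imwrite("pics/c13.png",np.hstack([z(t,270,165),z(s,290,185)]))
# motion of tins / deck vs start
t0=cv2.imread("pics/top0.png")
d=cv2.absdiff(cv2.GaussianBlur(t,(5,5),0),cv2.GaussianBlur(t0,(5,5),0)).max(2)
for n,(a,b,w,h) in dict(tin=(322,150,32,36),jar=(368,155,22,28),mallet=(415,255,88,50),green=(382,318,60,68),deck=(185,180,100,40)).items(): print(n,(d[b:b+h,a:a+w]>40).sum())
k=onz("top",(0,0),.282)
```

```text
t 32.2167 tcp [ 0.5194 -0.2253  0.3968] yaw -134.86 j6 [ -7.4  11.8  10.6  -0.5 -87.6 -37.5] F [ 0.4 -0.1 -0.6] w 0.9978588080368849
MOVE [-5.07  3.02  1.49] wz 0
tin 626
jar 509
mallet 134
green 0
deck 0
```

View pics/c13.png

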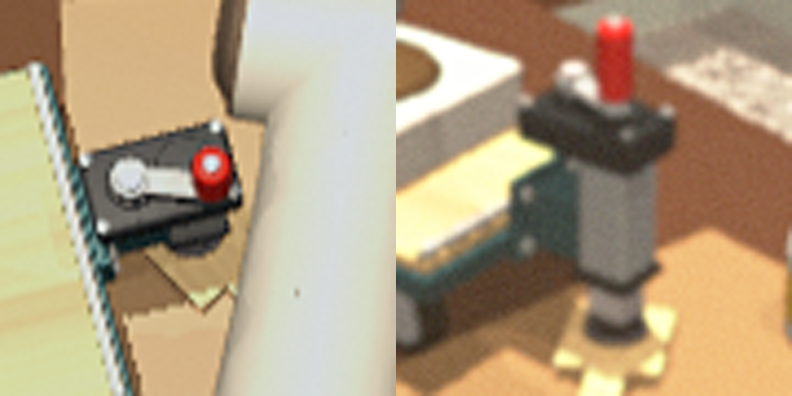

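View pics/top13.png

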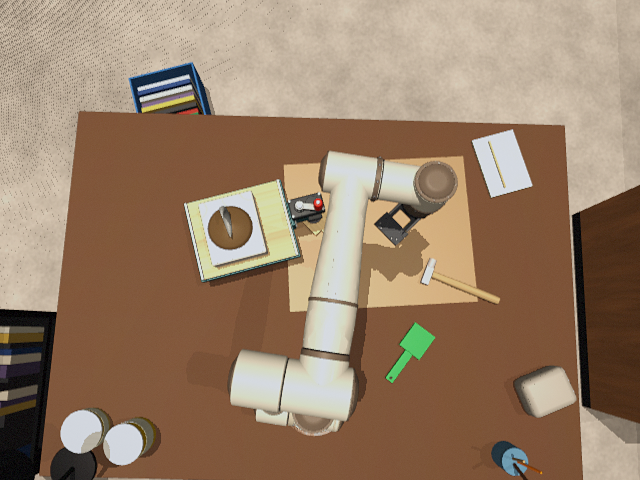

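Run:
```python
from fit import *
ims={"0":cv2.imread("pics/side0.png"),"5":cv2.imread("pics/side5.png")}
acc=0
for i in range(4): acc=acc+imaging.capture("side").astype(float)/4
ims["now"]=acc
for k,im in ims.items():
    g=np.asarray(im,float).mean(2)[:,337:343].mean(1)
    print(k,[(y,int(g[y])) for y in range(248,272)])
for z in(.018,.022,.03,.034):
    print(z,max(proj("side",[.5885+.026*np.cos(a),.0155+.026*np.sin(a),z])[1] for a in np.linspace(0,6.28,60)))
```

```text
0 [(248, 94), (249, 67), (250, 57), (251, 74), (252, 99), (253, 113), (254, 103), (255, 80), (256, 58), (257, 53), (258, 60), (259, 75), (260, 84), (261, 94), (262, 99), (263, 101), (264, 98), (265, 100), (266, 104), (267, 109), (268, 113), (269, 113), (270, 112), (271, 112)]
5 [(248, 95), (249, 70), (250, 62), (251, 75), (252, 101), (253, 117), (254, 107), (255, 84), (256, 58), (257, 53), (258, 60), (259, 80), (260, 97), (261, 126), (262, 145), (263, 157), (264, 168), (265, 171), (266, 171), (267, 174), (268, 180), (269, 182), (270, 186), (271, 201)]
now [(248, 97), (249, 71), (250, 61), (251, 76), (252, 103), (253, 124), (254, 131), (255, 131), (256, 126), (257, 112), (258, 88), (259, 59), (260, 54), (261, 67), (262, 86), (263, 116), (264, 151), (265, 169), (266, 174), (267, 175), (268, 181), (269, 183), (270, 188), (271, 203)]
0.018 265.0268226923112
0.022 264.0020983535537
0.03 261.9445950999492
0.034 260.91179505379375
```

Run:
```python
from fit import *
a=imaging.capture("side");s=r.sense();print(s["time_s"],np.round(s["wrist_force"],1),s["gripper_width"])
print(r.finish_job())
```

```text
32.5667 [ 0.4 -0.5  0.4] 0.9994272538090375
the job is handed in; nothing more can be done
None
```

The paddle lies flat under the jack's foot and the crank is wound to bearing. I released the crank, moved the arm clear, and handed the job in at 32.6 s.

**Paddle:** I gripped the plywood paddle by its tongue, kept it about 2–3 mm off the bench on the way, and slid it under the foot. Both cameras put its broad end within about 2 mm of the foot's centre before winding, against a margin of about 14 mm. The side view at the end still shows the foot on the broad end.

**Crank:** I wound about one full turn clockwise. Near the end I backed off about 100° once to get a clean free-running reading, then wound forward again in small steps.
- **Held force:** it read 4.0–4.2 N running free and 7.1 N at the stop, a rise of about 2.9 N. That puts the turning force near 7.5 N, against the 7–8 N wanted.
- **Side camera:** between the start and the end the foot's upper edge dropped about 12 mm but its lower edge only about 9.5 mm. This fits a cushion squeezed by 2–3 mm, so firm bearing. It comes from a shift of a few pixels, so it is rough.

**Checks that disagreed or were weak:**
- Single force readings scatter by about 0.5 N. The last one taken while turning was 8.1 N, above the 7.5 N estimate.
- Holding still lowered the force by about 0.5 N when free and about 1 N at the stop, not the stated 2 N. I went by the rise over free running instead.
- I could not measure castor lift directly. The deck looks unmoved in the top view.
- The arm hid the tin and jar in the last top view, and its shadow fell near the mallet. No unexpected contact force showed in the readings I took.

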